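Kit the power-supply parts into the nest tray

ROBOT

A 6-joint arm with a two-finger parallel gripper is mounted at the origin on the work surface. World frame = base frame: x ahead of the robot, y to its left, z up, the work surface at z = 0. Lengths are in m, angles in rad, forces in N, time in s.
With the tool pointing down it reaches from about 0.275 to 0.85 m from the base axis. Payload 19 kg.
Tool frame: the origin (TCP) lies midway between the tips of the shut fingers; the grasp point (between the pads) lies 19 mm behind it; z points along the fingers, y is the direction in which the jaws open and shut (so a half turn about z gives the same grasp; the last joint's range is limited). The gripper opens to 85 mm and grips with 20 to 120 N. Pads are 22 mm wide; open, the fingers measure 114 mm over their backs; the gripper's body (76 mm by 85 mm) begins 54 mm behind the grasp point. The pads swing forward as they close: fully open they stand 13 mm farther back than shut.
Start: joints at [1.114, 0.15, 1.437, -0, 1.554, -0.134], TCP at [0.182, 0.545, 0.231] pointing down, gripper open.
Joint ranges: [-2.8, 2.8], [-0.68, 2.1], [0.12, 2.68], [-1.39, 4.53], [0.16, 2.79], [-2.81, 2.81]. Speed limits (rad/s): [1.89, 1.89, 2.22, 3.01, 3.01, 3.01].

INTERFACE

Orientations are given as [roll, pitch, yaw] about the fixed x, y, z axes, in that order (R = Rz(yaw) Ry(pitch) Rx(roll)).
In Python, from plant import robot, viewer gives the robot as it stands.
- The arm moves only by the tool arm_command, never from a script. Its arguments are lists of equal length, an entry for each row: "travel": the shift along the tool's x, y, z scaled (see below), a list of three; "rotation": the turn, a rotation vector about the tool's x, y, z scaled (see below), a list of three. In form: {"travel": [[x, y, z], ...], "rotation": [[wx, wy, wz], ...]}. A call has 1 to 12 rows; each row shifts and turns the commanded pose from where the row before left it, along the tool's axes as they then stand; what a row does not reach is not made up. The controller multiplies each number of a shift by 0.025 m and each number of a turn by 360 degrees. A row lasts 1/12 s, in which the tool goes at most 41.7 mm and 7.16 degrees, less where a joint would pass 70% of its speed; a pose out of reach is approached as far as the arm can. A call with a number of a shift or a turn outside -1 to 1 is refused whole. A call with a gripper value outside its range is refused whole. "fingers" is the opening, from -1 (shut) to 1 (fully open), so that 0 is half open, set as the call begins (left out, the last holds). The fingers move at their own pace and stop on an object; "squeeze" is the grip in N (left out, the last holds). Time passes only in rows, so rows that do not move let the fingers close. It gives the time, the measured TCP pose, the force and the opening at its end, in the units of the state.
- robot.sense(): the state, without advancing time (a new reading comes with each control period).
- viewer.get_image(name): name is "side" or "top"; returns a dict with "pixels" (384x512x3 uint8, red, green, blue), "fx", "fy", "cx", "cy" (pixels), "T" (4x4, takes a point from camera to world coordinates). Camera axes: x right, y up, looking along -z (the intrinsics and any distortion apply to the point x, -y, -z); pixel columns grow to the right and rows downward; lengths in m; the calibration is good to about 2 mm. A picture is of the moment at which its call begins. There is no depth.
- robot.job_done(): hands the job in, once; it reports no verdict.
The state is a dict: "t": time; "q": joint angles; "joint_velocities": joint speeds; "effort": joint torques, N m; "eef_pos": TCP position; "orientation": TCP orientation; "contact_force": force on the tool from outside, world axes, zero at the start; "torque": the same for the moment, N m; "grip_width": finger opening in m.
Only numpy, scipy, OpenCV 4.12 (cv2) and the standard library are available. Lean on these libraries where they do the work, as an engineer would, in place of code of your own. Each camera call takes 0.05 s, during which the arm holds its last target.

TASK

Kit the parts for the power-supply rebuild from the bench mat into the aluminium tray, each set down upright and flat in its own nest and not dropped: the larger capacitor in the round nest, the transformer in the wide oblong nest, the larger heatsink in the narrow oblong nest and the fan, lying flat, in the square nest. The slimmer capacitor and the smaller heatsink belong to another job, so leave them standing where they are on the mat.

Things in the scene. Friction and masses are not known exactly. Their poses are not given: they have to be found in the camera images.
- capacitor_c (a point): The larger of the two screw-terminal electrolytic capacitors: dark cylinder 51 mm in diameter, 60 mm tall, an aluminium rim and two steel screw terminals on its top (they are the top 6 mm); the smooth sides can be gripped from any direction. About 160 g. On the 3 mm thick grey-blue mat. Point: its centre, half-way up; z is up.
- heatsink_c (a point): The larger of the two finned aluminium heatsinks: upright extrusion 54 mm (x, along its web) by 22 mm (y, across the fin tips), 50 mm tall, bare aluminium. About 80 g. On the 3 mm thick grey-blue mat. Point: its centre, half-way up; z is up.
- transformer_c (a point): Small mains transformer: dark laminated iron core with a steel strap and a tan taped winding. Core 50 mm along x; two flat mounting feet 4 mm high at its ends make it 62 mm long at the foot; winding 36 mm across (y), with flat faces 30 mm long in x from 7 to 35 mm above its underside; 43 mm tall. About 250 g; best gripped across the winding. On the 3 mm thick grey-blue mat. Point: its centre, half-way up; z is up.
- fan_c (a point): Axial cooling fan: black plastic frame 40 mm square (x and y), 28 mm tall, lying flat with its axis upright, round opening with hub and blades seen from above. About 50 g. On the 3 mm thick grey-blue mat. Point: its centre, half-way up; z is up.
- nest_capacitor: Round nest for the larger capacitor, 68 mm in diameter. The pocket, with a dark floor, is sunk 8 mm into a grey moulded block 88 mm square and 12 mm high that lies in the aluminium tray (200 mm square, edge 12 mm high; four blocks, centres 92 mm apart, any order). Pocket floor 4 mm above the origin, which is the centre of the block's underside, 3 mm above the table; z up.
- nest_heatsink: Narrow oblong nest for the larger heatsink, 70 mm (x) by 38 mm (y). The pocket, with a dark floor, is sunk 8 mm into a grey moulded block 88 mm square and 12 mm high that lies in the aluminium tray (200 mm square, edge 12 mm high; four blocks, centres 92 mm apart, any order). Pocket floor 4 mm above the origin, which is the centre of the block's underside, 3 mm above the table; z up.
- nest_transformer: Wide oblong nest for the transformer, 78 mm (x) by 52 mm (y). The pocket, with a dark floor, is sunk 8 mm into a grey moulded block 88 mm square and 12 mm high that lies in the aluminium tray (200 mm square, edge 12 mm high; four blocks, centres 92 mm apart, any order). Pocket floor 4 mm above the origin, which is the centre of the block's underside, 3 mm above the table; z up.
- nest_fan: Square nest for the fan, 56 mm by 56 mm. The pocket, with a dark floor, is sunk 8 mm into a grey moulded block 88 mm square and 12 mm high that lies in the aluminium tray (200 mm square, edge 12 mm high; four blocks, centres 92 mm apart, any order). Pocket floor 4 mm above the origin, which is the centre of the block's underside, 3 mm above the table; z up.
- capacitor_slim_c (a point): The slimmer capacitor of another job, not for the kit: same make-up and height (60 mm) as the larger one but only 36 mm in diameter. To be left where it is. On the 3 mm thick grey-blue mat. Point: its centre, half-way up; z is up.
- heatsink_small_c (a point): The smaller heatsink of another job, not for the kit: finned aluminium, 26 mm (x) by 16 mm (y), 50 mm tall. To be left where it is. On the 3 mm thick grey-blue mat. Point: its centre, half-way up; z is up.
Things that resemble listed ones, but are neither listed nor needed, are in the scene too. What is shaped like the part that bears heatsink_c but green or turquoise is not meant.

How it is judged:
By the outcome, as a careful person would: the job done as asked, in the order asked, and still so for the second after the job is handed in, with the robot touching nothing.
It also fails if it takes over 112 s, if anything falls off the work surface, if the arm or the gripper's body presses on something with over 40 N, if the wrist force passes 120 N, or if a joint passes its speed limit or range.

## Working session

There is one attempt and no reset: what is moved stays moved. The work goes in short steps, Python scripts to look and compute and a tool call to move; the robot and the scene stay as the last step left them, time stands still between calls to the robot, and variables do not carry over. Pictures are saved under pics/ and viewed, and the job is handed in when it is done.

Besides the shell and the picture viewer there is one more tool, called after "Request:" in YAML: its name, and indented under it one key for each argument. arm_command: Moves the arm, as the interface text tells. Its arguments: {"type":"object","properties":{"travel":{"type":"array"},"rotation":{"type":"array"},"fingers":{"type":"number"},"squeeze":{"type":"number"}},"required":["travel","rotation"]}

```bash
ls; mkdir -p pics
python3 - <<'E'
from plant import robot, viewer
import cv2,numpy as np
s=robot.sense()
print(s)
for n in("side","top"):
    im=viewer.get_image(n); cv2.imwrite(f"pics/{n}0.png",im["pixels"][:,:,::-1]); 
    print({k:v for k,v in im.items() if k!="pixels"})
    np.save(f"{n}0.npy",im,allow_pickle=True)
E
```

```text
pics
{'t': 0.0, 'q': array([ 1.11397721e+00,  1.50935732e-01,  1.43800756e+00, -2.54049876e-05,
        1.55380352e+00, -1.34022722e-01]), 'joint_velocities': array([ 0.00154641,  0.0007569 , -0.00149971,  0.00061541,  0.00093759,
        0.00049608]), 'effort': array([ 1.18128050e-03, -7.13072562e+01, -5.70863700e+01, -1.75318378e-04,
        9.24709806e-03, -1.41681610e-05]), 'eef_pos': array([0.18233162, 0.54506812, 0.23071578]), 'orientation': array([-3.14044546e+00, -1.29047143e-04,  2.81879663e+00]), 'contact_force': array([ 1.05019924, -0.42520787,  0.68642195]), 'torque': array([-0.01545494, -0.0102896 ,  0.04557076]), 'grip_width': 0.0852833157017466}
{'fx': 451.65119872159624, 'fy': 451.65119872159624, 'cx': 256.76431777020946, 'cy': 202.0722695789858, 'T': array([[ 6.68825495e-01,  4.51990199e-01, -5.90234968e-01,
        -9.54821272e-02],
       [-7.43419435e-01,  4.06645380e-01, -5.31005724e-01,
        -5.05650074e-01],
       [ 6.93967727e-06,  7.93942312e-01,  6.07993096e-01,
         6.42487285e-01],
       [ 0.00000000e+00,  0.00000000e+00,  0.00000000e+00,
         1.00000000e+00]])}
{'fx': 455.8745181934359, 'fy': 455.8745181934359, 'cx': 247.53140827314817, 'cy': 191.01502059847536, 'T': array([[-0.00356476,  0.99554346, -0.09423647,  0.35560405],
       [-0.99999156, -0.00374137, -0.00169752,  0.01738186],
       [-0.00204253,  0.09422963,  0.99554839,  1.00844456],
       [ 0.        ,  0.        ,  0.        ,  1.        ]])}
```

View pics/side0.png

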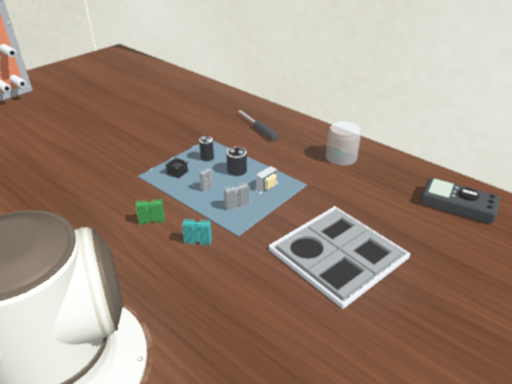

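View pics/top0.png

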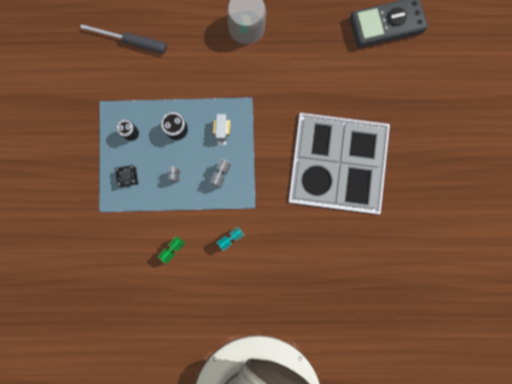

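```bash
cat > h.py <<'E'
import numpy as np,cv2
def load(n,i=0): return np.load(f"{n}{i}.npy",allow_pickle=True).item()
def ray(im,u,v):
    d=np.array([(u-im["cx"])/im["fx"],-(v-im["cy"])/im["fy"],-1.]); T=im["T"]
    return T[:3,3],T[:3,:3]@d
def plane(im,u,v,z):
    o,d=ray(im,u,v); return o+d*(z-o[2])/d[2]
def proj(im,p):
    T=im["T"]; c=T[:3,:3].T@(np.asarray(p)-T[:3,3]); return np.array([im["cx"]+im["fx"]*c[0]/-c[2], im["cy"]+im["fy"]*(-c[1])/-c[2]])
E
python3 - <<'E'
from h import *
t=load("top"); s=load("side")
c=t["pixels"][90:220,90:265,::-1]; cv2.imwrite("pics/tmat.png",cv2.resize(c,None,fx=4.5,fy=4.5,interpolation=cv2.INTER_CUBIC))
c=t["pixels"][105:220,280:400,::-1]; cv2.imwrite("pics/ttray.png",cv2.resize(c,None,fx=5,fy=5,interpolation=cv2.INTER_CUBIC))
c=s["pixels"][125:250,130:310,::-1]; cv2.imwrite("pics/smat.png",cv2.resize(c,None,fx=4.4,fy=4.4,interpolation=cv2.INTER_CUBIC))
E
```

```text
(no output)
```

View pics/tmat.png

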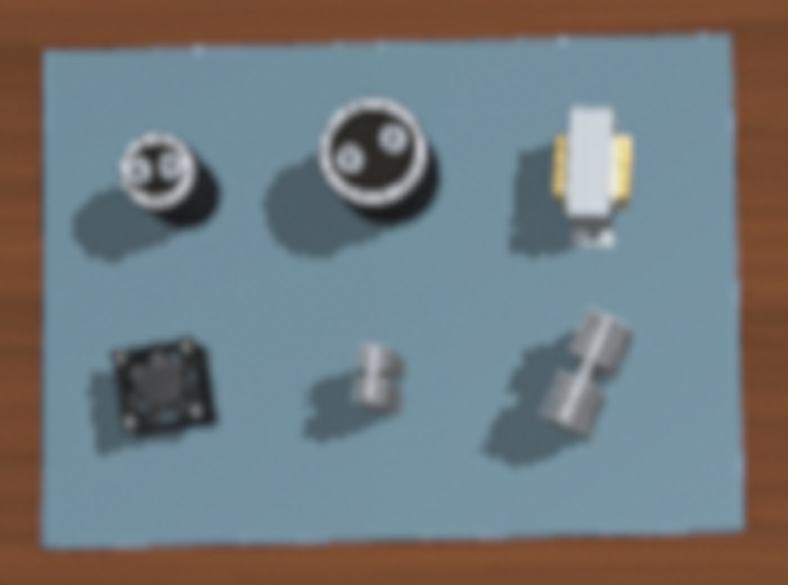

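View pics/ttray.png

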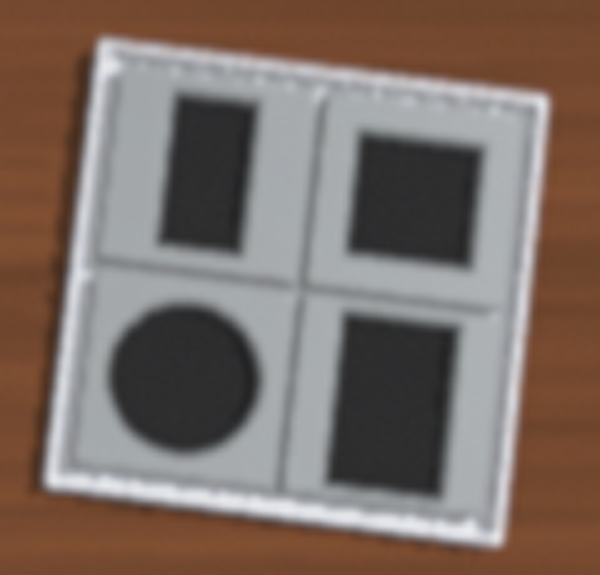

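View pics/smat.png

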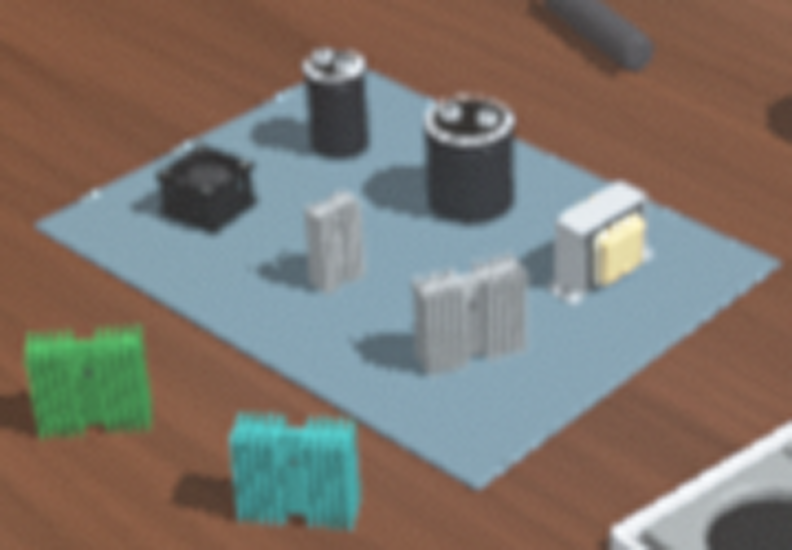

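```bash
cat > m.py <<'E'
from h import *
t=load("top"); p=cv2.resize(t["pixels"],None,fx=4,fy=4,interpolation=cv2.INTER_CUBIC)
def toorig(c): return (np.asarray(c,float)+0.5)/4-0.5
hsv=cv2.cvtColor(p,cv2.COLOR_RGB2HSV)
def rep(name,mask,box,z,n=1):
    x0,y0,x1,y1=[4*b for b in box]; m=np.zeros(mask.shape,np.uint8); m[y0:y1,x0:x1]=mask[y0:y1,x0:x1]
    cs,_=cv2.findContours(m,cv2.RETR_EXTERNAL,cv2.CHAIN_APPROX_NONE)
    cs=sorted(cs,key=cv2.contourArea)[-n:]
    c=np.vstack(cs)[:,0,:]
    w=np.array([plane(t,*toorig(q),z)[:2] for q in c])*1000
    r=cv2.minAreaRect(w.astype(np.float32)); b=cv2.boxPoints(r)
    # long axis
    e=[b[1]-b[0],b[2]-b[1]]; L=[np.linalg.norm(k) for k in e]; k=int(L[1]>L[0]); a=np.degrees(np.arctan2(e[k][1],e[k][0]))%180
    print(name,"rect c",np.round(r[0],1),"L",np.round([max(L),min(L)],1),"yaw",round(a,1),"px",toorig(c.mean(0)).round(1),"circ",np.round(cv2.minEnclosingCircle(w.astype(np.float32))[0],1),round(cv2.minEnclosingCircle(w.astype(np.float32))[1]*2,1))
    return w
g=p.astype(int).max(2)
sat=hsv[:,:,1]
dark=(g<75).astype(np.uint8)
for n,b in dict(A=(310,118,333,158),B=(345,128,380,162),C=(300,162,334,198),D=(342,164,374,208)).items(): rep("nest"+n,dark,b,.015)
br=((sat<60)&(g>130)).astype(np.uint8)
rep("cap",br,(158,108,190,141),.057); rep("capslim",br,(112,115,138,140),.057)
for th in (120,150): rep("hs",((sat<50)&(g>th)).astype(np.uint8),(205,155,235,190),.053); rep("hss",((sat<50)&(g>th)).astype(np.uint8),(163,162,182,185),.053)
rep("strap",((sat<40)&(g>180)).astype(np.uint8),(208,110,236,139),.046)
yel=((hsv[:,:,0]<35)&(hsv[:,:,0]>12)&(sat>60)).astype(np.uint8)
rep("winding",yel,(208,112,236,139),.038,2)
rep("fan",((g<100)&(sat<90)).astype(np.uint8),(114,163,140,189),.031)
E
python3 m.py
```

```text
nestA rect c [ 564.  -144.3] L [65.2 34. ] yaw 172.4 px [321.2 139.4] circ [ 563.9 -144.4] 71.2
nestB rect c [ 551.8 -235.3] L [51.8 51.1] yaw 82.5 px [362.5 144.6] circ [ 551.8 -235.2] 70.1
nestC rect c [ 473.  -132.2] L [62.8 62.4] yaw 106.6 px [316.4 180.2] circ [ 473.3 -132.1] 63.6
nestD rect c [ 460.7 -223. ] L [73.2 47.9] yaw 172.5 px [358.  185.6] circ [ 460.8 -222.9] 85.0
cap rect c [592.9 178.4] L [52.7 51.9] yaw 154.5 px [172.3 122.6] circ [593.2 178.6] 54.2
capslim rect c [583.9 281.1] L [37.4 36.7] yaw 1.4 px [124.2 126.8] circ [584.  280.9] 38.5
hs rect c [486.7  76.6] L [58.4 26.8] yaw 156.9 px [221.4 172.9] circ [485.9  76. ] 61.8
hss rect c [484.2 174.6] L [31.1 24.5] yaw 172.9 px [174.6 173.4] circ [483.8 174.3] 36.2
hs rect c [490.9  80.3] L [55.4 22.1] yaw 147.2 px [220.5 168.1] circ [489.   77.5] 55.9
hss rect c [487.4 179.9] L [26.3 14.6] yaw 166.7 px [172.1 171.2] circ [487.3 178. ] 27.0
strap rect c [589.2  72.3] L [51.6 31.3] yaw 178.7 px [221.8 124.6] circ [589.3  76.1] 53.3
winding rect c [586.9  75.9] L [36.9 30.9] yaw 87.3 px [221.3 127. ] circ [587.1  75.5] 44.3
fan rect c [481.1 282.7] L [48.3 45.5] yaw 99.8 px [125.8 176.3] circ [480.2 281.6] 57.6
```

Run:
```python
from h import *
t=load("top"); s=load("side")
a=cv2.resize(t["pixels"][152:194,200:240,::-1],(400,420),interpolation=cv2.INTER_NEAREST)
b=cv2.resize(s["pixels"][178:216,217:257,::-1],(400,380),interpolation=cv2.INTER_NEAREST)
b=cv2.copyMakeBorder(b,0,40,0,0,cv2.BORDER_CONSTANT); cv2.imwrite("pics/hs.png",np.hstack([a,b]))
a=cv2.resize(t["pixels"][108:150,200:240,::-1],(400,420),interpolation=cv2.INTER_NEAREST)
b=cv2.resize(t["pixels"][160:192,110:142,::-1],(400,400),interpolation=cv2.INTER_NEAREST)
b=cv2.copyMakeBorder(b,0,20,0,0,cv2.BORDER_CONSTANT); cv2.imwrite("pics/tf.png",np.hstack([a,b]))
```

```text
(no output)
```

View pics/hs.png

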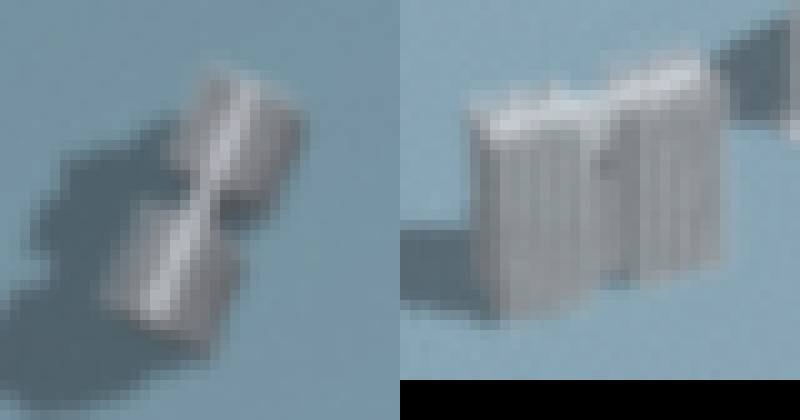

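View pics/tf.png

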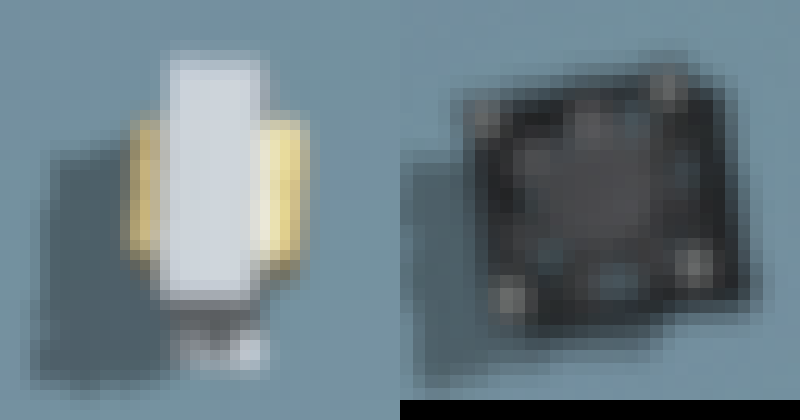

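Run:
```python
from h import *
t=load("top"); s=load("side")
for n,u,v,z in (("hs",219.7,170.9,.053),("hss",172.1,171.2,.053),("fan",124.7,174.8,.031),("tr",220.8,125.2,.046)): print(n,plane(t,u,v,z).round(4))
# overlay in side
p=cv2.resize(s["pixels"][120:310,120:420,::-1],None,fx=2.6,fy=2.6,interpolation=cv2.INTER_CUBIC).copy()
def dr(P,c,close=True):
    q=np.array([(proj(s,x)-[120,120]+.5)*2.6-.5 for x in P]); cv2.polylines(p,[np.round(q).astype(int)],close,c,1)
def box(c,L,W,yaw,z,col):
    a=np.radians(yaw); R=np.array([[np.cos(a),-np.sin(a)],[np.sin(a),np.cos(a)]])
    dr([list(np.array(c)+R@np.array(k))+[z] for k in((L/2,W/2),(-L/2,W/2),(-L/2,-W/2),(L/2,-W/2))],col)
def circ(c,d,z,col): dr([[c[0]+d/2*np.cos(a),c[1]+d/2*np.sin(a),z] for a in np.linspace(0,6.28,30)],col)
G=(0,0,255)
H=plane(t,219.7,170.9,.053)[:2];F=plane(t,124.7,174.8,.031)[:2];Tr=plane(t,220.8,125.2,.046)[:2]
box(H,.054,.022,157.5,.053,G);box(H,.054,.022,157.5,.003,G)
box(F,.04,.04,10,.031,G);box(F,.04,.04,10,.003,G)
box(Tr,.05,.02,178.1,.046,G);box(Tr,.062,.036,178.1,.003,G)
circ((.593,.1785),.051,.057,G);circ((.593,.1785),.051,.003,G)
circ((.4732,-.1322),.068,.015,G)
box((.564,-.1444),.07,.038,-7.5,.015,G);box((.5518,-.2353),.056,.056,-7.5,.015,G);box((.4607,-.223),.078,.052,-7.5,.015,G)
cv2.imwrite("pics/ov.png",p)
```

```text
hs [0.489  0.0777 0.053 ]
hss [0.4887 0.1784 0.053 ]
fan [0.4843 0.2845 0.031 ]
tr [0.5891 0.076  0.046 ]
```

View pics/ov.png

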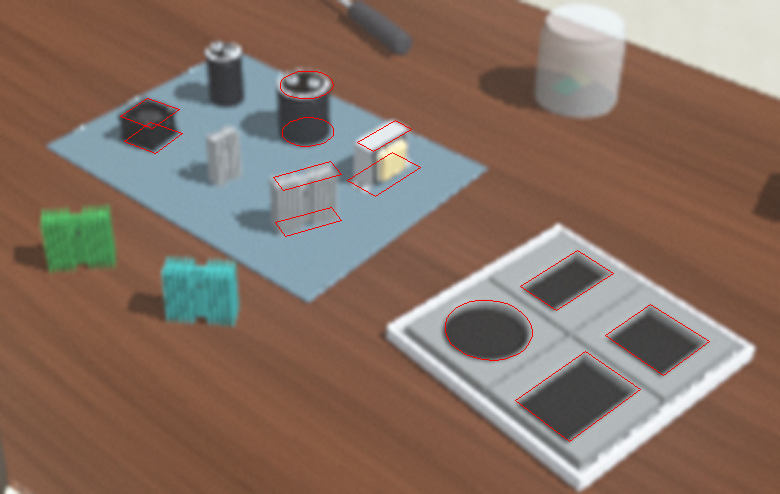

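```bash
cat > go.py <<'E'
import sys,numpy as np
from scipy.spatial.transform import Rotation as Ro
from plant import robot
s=robot.sense(); x,y,z,yaw=map(float,sys.argv[1:5])
R=Ro.from_euler('xyz',s['orientation']).as_matrix(); p=s['eef_pos']
d=R.T@(np.array([x,y,z])-p)/.025
Rt=Ro.from_euler('xyz',[np.pi,0,np.radians(yaw)]).as_matrix()
rv=Ro.from_matrix(R.T@Rt).as_rotvec()/(2*np.pi)
print("t",round(s['t'],2),"pos",p.round(4),"ypr",np.degrees(s['orientation']).round(2),"F",s['contact_force'].round(1),"w",round(s['grip_width'],4))
print("travel total (units)",d.round(3),"rot (turns)",rv.round(4),"min rows",np.ceil(abs(d).max()),np.ceil(np.linalg.norm(rv)*360/7.16))
E
python3 go.py .593 .179 .15 161.5
```

```text
t 0.1 pos [0.1823 0.5451 0.2308] ypr [-1.7994e+02 -1.0000e-02  1.6151e+02] F [ 0.   0.6 -0.5] w 0.0853
travel total (units) [-20.224  -8.675   3.238] rot (turns) [-0.0002 -0.      0.    ] min rows 21.0 1.0
```

Request:
arm_command:
  travel:
    - [-0.84, -0.36, 0.13]
    - [-0.84, -0.36, 0.13]
    - [-0.84, -0.36, 0.13]
    - [-0.84, -0.36, 0.13]
    - [-0.84, -0.36, 0.13]
    - [-0.84, -0.36, 0.13]
    - [-0.84, -0.36, 0.13]
    - [-0.84, -0.36, 0.13]
    - [-0.84, -0.36, 0.13]
    - [-0.84, -0.36, 0.13]
    - [-0.84, -0.36, 0.13]
    - [-0.84, -0.36, 0.13]
  rotation:
    - [0, 0, 0]
    - [0, 0, 0]
    - [0, 0, 0]
    - [0, 0, 0]
    - [0, 0, 0]
    - [0, 0, 0]
    - [0, 0, 0]
    - [0, 0, 0]
    - [0, 0, 0]
    - [0, 0, 0]
    - [0, 0, 0]
    - [0, 0, 0]
  fingers: 1
  squeeze: 50

```text
t: 1.1
eef_pos: [0.3877, 0.362, 0.1919]
orientation: [-3.141, -0.0, 2.819]
contact_force: [0.2, 0.7, -0.0]
grip_width: 0.0861
```

Request:
arm_command:
  travel:
    - [-0.84, -0.36, 0.13]
    - [-0.84, -0.36, 0.13]
    - [-0.84, -0.36, 0.13]
    - [-0.84, -0.36, 0.13]
    - [-0.84, -0.36, 0.13]
    - [-0.84, -0.36, 0.13]
    - [-0.84, -0.36, 0.13]
    - [-0.84, -0.36, 0.13]
    - [-0.84, -0.36, 0.13]
    - [-0.84, -0.36, 0.13]
    - [-0.42, -0.18, 0.06]
    - [-0.42, -0.18, 0.06]
  rotation:
    - [0, 0, 0]
    - [0, 0, 0]
    - [0, 0, 0]
    - [0, 0, 0]
    - [0, 0, 0]
    - [0, 0, 0]
    - [0, 0, 0]
    - [0, 0, 0]
    - [0, 0, 0]
    - [0, 0, 0]
    - [0, 0, 0]
    - [0, 0, 0]

```text
t: 2.1
eef_pos: [0.5752, 0.195, 0.1562]
orientation: [-3.141, -0.001, 2.818]
contact_force: [0.1, -0.4, -0.3]
grip_width: 0.0854
```

```bash
python3 go.py .593 .179 .05 161.5
```

```text
t 2.1 pos [0.5752 0.195  0.1562] ypr [-1.7997e+02 -5.0000e-02  1.6146e+02] F [ 0.1 -0.4 -0.3] w 0.0854
travel total (units) [-0.881 -0.379  4.249] rot (turns) [-0.0001 -0.0001 -0.0001] min rows 5.0 1.0
```

Request:
arm_command:
  travel:
    - [-0.44, -0.19, 0.5]
    - [-0.44, -0.19, 0.6]
    - [0, 0, 0.6]
    - [0, 0, 0.5]
    - [0, 0, 0]
  rotation:
    - [0, 0, 0]
    - [0, 0, 0]
    - [0, 0, 0]
    - [0, 0, 0]
    - [0, 0, 0]

```text
t: 2.52
eef_pos: [0.5912, 0.1798, 0.0985]
orientation: [-3.14, -0.004, 2.819]
contact_force: [-0.8, 0.8, 0.1]
grip_width: 0.0853
```

```bash
cat > look.py <<'E'
import sys
from plant import viewer
from h import *
i=sys.argv[1]; b=list(map(int,sys.argv[2:6])); n=sys.argv[6] if len(sys.argv)>6 else "side"
im=viewer.get_image(n); np.save(f"{n}{i}.npy",im,allow_pickle=True)
c=im["pixels"][b[1]:b[3],b[0]:b[2],::-1]; k=min(800/c.shape[1],600/c.shape[0]); cv2.imwrite(f"pics/{n}{i}.png",cv2.resize(c,None,fx=k*.99,fy=k*.99,interpolation=cv2.INTER_CUBIC))
E
python3 look.py 1 120 60 320 220; python3 go.py .593 .179 .018 161.5
```

```text
t 2.57 pos [0.5917 0.18   0.1002] ypr [-1.7993e+02 -1.4000e-01  1.6153e+02] F [-0.3  0.5  1.2] w 0.0855
travel total (units) [-0.069 -0.018  3.289] rot (turns) [-0.0002 -0.0004  0.0001] min rows 4.0 1.0
```

View pics/side1.png

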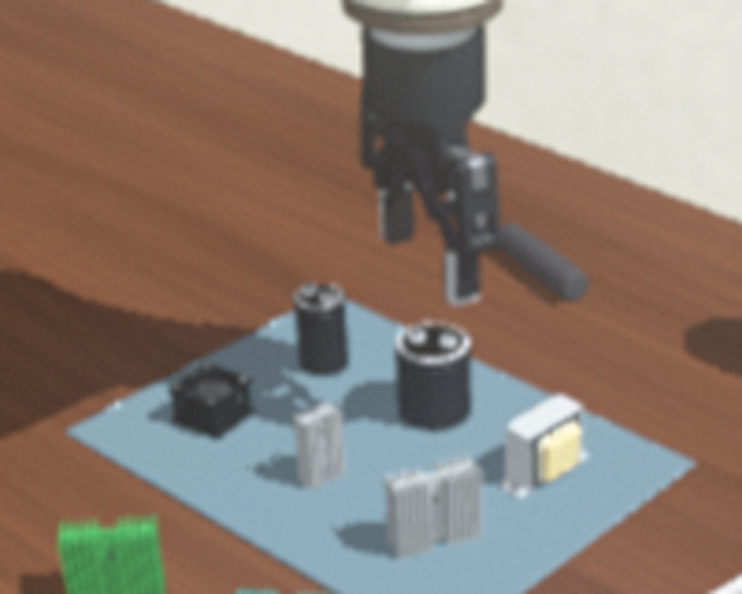

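Request:
arm_command:
  travel:
    - [-0.07, -0.02, 0.6]
    - [0, 0, 0.6]
    - [0, 0, 0.6]
    - [0, 0, 0.6]
    - [0, 0, 0.5]
    - [0, 0, 0.39]
    - [0, 0, 0]
    - [0, 0, 0]
  rotation:
    - [0, 0, 0]
    - [0, 0, 0]
    - [0, 0, 0]
    - [0, 0, 0]
    - [0, 0, 0]
    - [0, 0, 0]
    - [0, 0, 0]
    - [0, 0, 0]

```text
t: 3.23
eef_pos: [0.5941, 0.1789, 0.0198]
orientation: [-3.141, -0.0, 2.819]
contact_force: [0.5, 0.9, 0.3]
grip_width: 0.0852
```

Request:
arm_command:
  travel:
    - [0, 0, 0]
    - [0, 0, 0]
    - [0, 0, 0]
    - [0, 0, 0]
    - [0, 0, 0]
    - [0, 0, 0]
    - [0, 0, 0]
    - [0, 0, 0]
  rotation:
    - [0, 0, 0]
    - [0, 0, 0]
    - [0, 0, 0]
    - [0, 0, 0]
    - [0, 0, 0]
    - [0, 0, 0]
    - [0, 0, 0]
    - [0, 0, 0]
  fingers: -1
  squeeze: 50

```text
t: 3.9
eef_pos: [0.5946, 0.1787, 0.0205]
orientation: [3.141, 0.001, 2.819]
contact_force: [-1.1, -0.7, 6.6]
grip_width: 0.05
```

```bash
python3 look.py 2 120 60 320 220; python3 go.py .593 .179 .13 161.5
```

```text
t 3.95 pos [0.5946 0.1787 0.0206] ypr [1.7997e+02 7.0000e-02 1.6150e+02] F [-1.3 -0.6  6.3] w 0.0495
travel total (units) [ 0.058 -0.008 -4.378] rot (turns) [0.0001 0.0002 0.    ] min rows 5.0 1.0
```

View pics/side2.png

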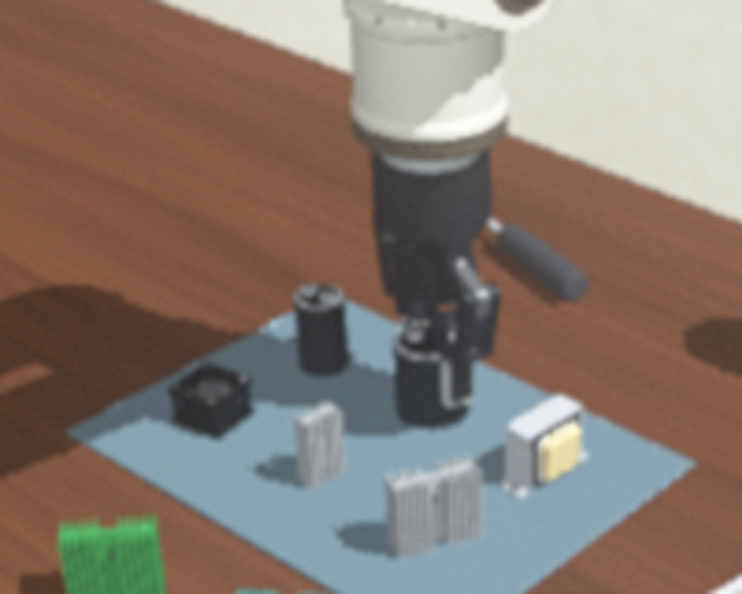

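Request:
arm_command:
  travel:
    - [0, 0, -0.2]
    - [0, 0, -0.5]
    - [0, 0, -0.7]
    - [0, 0, -0.7]
    - [0, 0, -0.7]
    - [0, 0, -0.7]
    - [0, 0, -0.6]
    - [0, 0, -0.4]
    - [0, 0, 0]
  rotation:
    - [0, 0, 0]
    - [0, 0, 0]
    - [0, 0, 0]
    - [0, 0, 0]
    - [0, 0, 0]
    - [0, 0, 0]
    - [0, 0, 0]
    - [0, 0, 0]
    - [0, 0, 0]

```text
t: 4.7
eef_pos: [0.595, 0.1789, 0.1351]
orientation: [3.14, 0.003, 2.819]
contact_force: [1.0, 0.5, -1.6]
grip_width: 0.0501
```

```bash
python3 go.py .473 -.132 .13 161.5
```

```text
t 4.7 pos [0.595  0.1789 0.1351] ypr [179.9    0.19 161.51] F [ 1.   0.5 -1.6] w 0.0501
travel total (units) [  0.685 -13.342   0.178] rot (turns) [0.0003 0.0005 0.    ] min rows 14.0 1.0
```

Request:
arm_command:
  travel:
    - [0.04, -0.4, 0]
    - [0.04, -0.6, 0]
    - [0.04, -0.8, 0]
    - [0.04, -0.8, 0]
    - [0.04, -0.8, 0]
    - [0.04, -0.8, 0]
    - [0.04, -0.8, 0]
    - [0.04, -0.8, 0]
    - [0.04, -0.8, 0]
    - [0.04, -0.8, 0]
    - [0.04, -0.8, 0]
  rotation:
    - [0, 0, 0]
    - [0, 0, 0]
    - [0, 0, 0]
    - [0, 0, 0]
    - [0, 0, 0]
    - [0, 0, 0]
    - [0, 0, 0]
    - [0, 0, 0]
    - [0, 0, 0]
    - [0, 0, 0]
    - [0, 0, 0]

```text
t: 5.62
eef_pos: [0.5169, -0.0139, 0.131]
orientation: [-3.141, -0.002, 2.818]
contact_force: [0.3, 0.0, -2.5]
grip_width: 0.0501
```

Request:
arm_command:
  travel:
    - [0.04, -0.8, 0]
    - [0.04, -0.8, 0]
    - [0.04, -0.8, 0]
    - [0.04, -0.8, 0]
    - [0.04, -0.6, 0]
    - [0.04, -0.34, 0]
    - [0, 0, 0]
    - [0, 0, 0]
  rotation:
    - [0, 0, 0]
    - [0, 0, 0]
    - [0, 0, 0]
    - [0, 0, 0]
    - [0, 0, 0]
    - [0, 0, 0]
    - [0, 0, 0]
    - [0, 0, 0]

```text
t: 6.28
eef_pos: [0.4796, -0.1087, 0.1316]
orientation: [3.142, -0.001, 2.818]
contact_force: [0.0, 0.5, -1.7]
grip_width: 0.0497
```

```bash
python3 look.py 3 250 130 430 310;python3 go.py .473 -.132 .06 161.5
```

```text
t 6.33 pos [ 0.4799 -0.1082  0.1318] ypr [ 1.7999e+02 -3.0000e-02  1.6148e+02] F [-0.1  1.4 -2. ] w 0.0497
travel total (units) [-0.042 -0.99   2.87 ] rot (turns) [ 0.     -0.0001 -0.    ] min rows 3.0 1.0
```

View pics/side3.png

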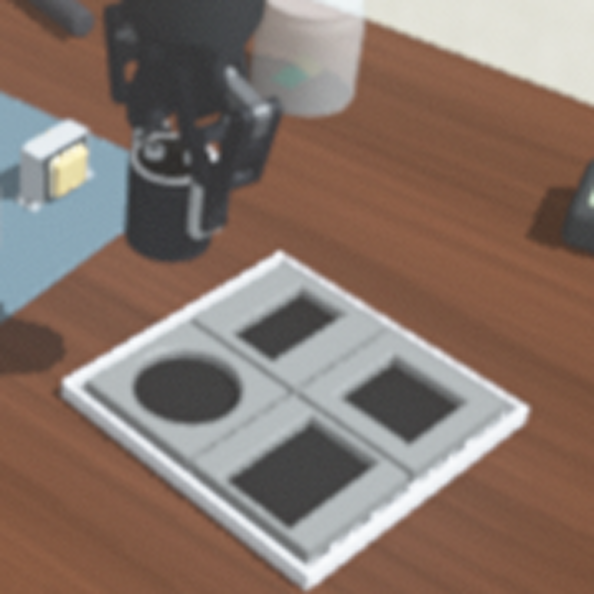

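Request:
arm_command:
  travel:
    - [-0.02, -0.5, 0]
    - [-0.02, -0.49, 0]
    - [0, 0, 0.6]
    - [0, 0, 0.6]
    - [0, 0, 0.6]
    - [0, 0, 0.6]
    - [0, 0, 0.4]
    - [0, 0, 0]
    - [0, 0, 0]
  rotation:
    - [0, 0, 0]
    - [0, 0, 0]
    - [0, 0, 0]
    - [0, 0, 0]
    - [0, 0, 0]
    - [0, 0, 0]
    - [0, 0, 0]
    - [0, 0, 0]
    - [0, 0, 0]

```text
t: 7.08
eef_pos: [0.4733, -0.1318, 0.062]
orientation: [3.142, -0.001, 2.819]
contact_force: [0.1, 0.2, -2.0]
grip_width: 0.0499
```

```bash
python3 look.py 4 250 130 430 310;python3 go.py .473 -.132 .0255 161.5
```

```text
t 7.13 pos [ 0.4736 -0.132   0.0626] ypr [-1.8000e+02  2.0000e-02  1.6154e+02] F [ 1.  -0.6  0.2] w 0.0499
travel total (units) [ 0.024 -0.007  1.485] rot (turns) [-0.      0.0001  0.0001] min rows 2.0 1.0
```

View pics/side4.png

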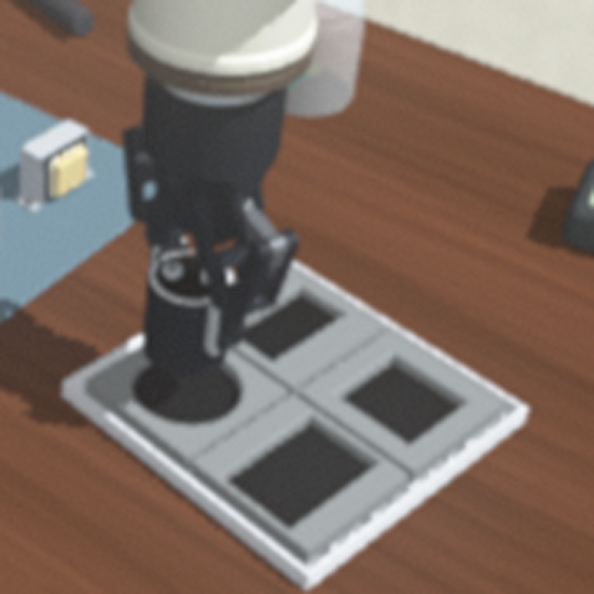

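Request:
arm_command:
  travel:
    - [0.02, 0, 0.4]
    - [0, 0, 0.4]
    - [0, 0, 0.3]
    - [0, 0, 0.2]
    - [0, 0, 0.1]
    - [0, 0, 0]
    - [0, 0, 0]
  rotation:
    - [0, 0, 0]
    - [0, 0, 0]
    - [0, 0, 0]
    - [0, 0, 0]
    - [0, 0, 0]
    - [0, 0, 0]
    - [0, 0, 0]

```text
t: 7.72
eef_pos: [0.4728, -0.1321, 0.0271]
orientation: [-3.142, -0.0, 2.819]
contact_force: [1.0, -0.8, -2.0]
grip_width: 0.0502
```

Request:
arm_command:
  travel:
    - [0, 0, 0.04]
    - [0, 0, 0.04]
    - [0, 0, 0]
  rotation:
    - [0, 0, 0]
    - [0, 0, 0]
    - [0, 0, 0]

```text
t: 7.97
eef_pos: [0.4728, -0.1321, 0.0251]
orientation: [-3.141, 0.0, 2.819]
contact_force: [0.1, 0.2, -0.4]
grip_width: 0.0498
```

Request:
arm_command:
  travel:
    - [0, 0, 0.03]
    - [0, 0, 0]
    - [0, 0, 0]
  rotation:
    - [0, 0, 0]
    - [0, 0, 0]
    - [0, 0, 0]

```text
t: 8.22
eef_pos: [0.4729, -0.1321, 0.0245]
orientation: [-3.141, 0.0, 2.819]
contact_force: [-1.4, 0.2, 3.0]
grip_width: 0.0499
```

Request:
arm_command:
  travel:
    - [0, 0, 0]
    - [0, 0, 0]
    - [0, 0, 0]
    - [0, 0, 0]
    - [0, 0, 0]
    - [0, 0, 0]
  rotation:
    - [0, 0, 0]
    - [0, 0, 0]
    - [0, 0, 0]
    - [0, 0, 0]
    - [0, 0, 0]
    - [0, 0, 0]
  fingers: 0.7

```text
t: 8.72
eef_pos: [0.4728, -0.1321, 0.0243]
orientation: [-3.141, -0.0, 2.819]
contact_force: [-0.2, -0.3, 0.2]
grip_width: 0.0725
```

Request:
arm_command:
  travel:
    - [0, 0, -0.3]
    - [0, 0, -0.6]
    - [0, 0, -0.8]
    - [0, 0, -0.8]
    - [0, 0, -0.8]
    - [0, 0, -0.8]
    - [0, 0, -0.6]
    - [0, 0, 0]
  rotation:
    - [0, 0, 0]
    - [0, 0, 0]
    - [0, 0, 0]
    - [0, 0, 0]
    - [0, 0, 0]
    - [0, 0, 0]
    - [0, 0, 0]
    - [0, 0, 0]

```text
t: 9.38
eef_pos: [0.4739, -0.1325, 0.1454]
orientation: [-3.141, 0.005, 2.819]
contact_force: [0.1, -0.2, 0.4]
grip_width: 0.0727
```

```bash
python3 look.py 5 250 130 430 310;python3 go.py .589 .0763 .13 178
```

```text
t 9.43 pos [ 0.4734 -0.1324  0.1436] ypr [-1.7998e+02  1.7000e-01  1.6150e+02] F [-0.4 -0.1 -0.6] w 0.0722
travel total (units) [-1.735  9.383  0.545] rot (turns) [-0.0001  0.0005 -0.0458] min rows 10.0 3.0
```

View pics/side5.png

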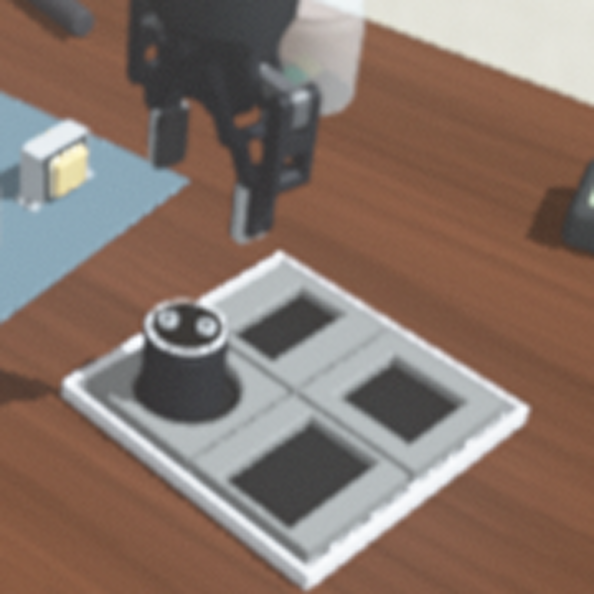

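Request:
arm_command:
  travel:
    - [-0.14, 0.75, 0.04]
    - [-0.14, 0.75, 0.04]
    - [-0.14, 0.75, 0.04]
    - [-0.14, 0.75, 0.04]
    - [-0.14, 0.75, 0.04]
    - [-0.14, 0.75, 0.04]
    - [-0.14, 0.75, 0.04]
    - [-0.14, 0.75, 0.04]
    - [-0.14, 0.75, 0.04]
    - [-0.14, 0.75, 0.04]
    - [-0.14, 0.75, 0.04]
    - [-0.14, 0.75, 0.04]
  rotation:
    - [0, 0, 0]
    - [0, 0, 0]
    - [0, 0, 0]
    - [0, 0, 0]
    - [0, 0, 0]
    - [0, 0, 0]
    - [0, 0, 0]
    - [0, 0, 0]
    - [0, 0, 0]
    - [0, 0, 0]
    - [0, 0, 0]
    - [0, 0, 0]

```text
t: 10.43
eef_pos: [0.5839, 0.0689, 0.1287]
orientation: [-3.141, -0.001, 2.819]
contact_force: [-0.2, -0.4, 0.4]
grip_width: 0.0727
```

Request:
arm_command:
  travel:
    - [-0.05, 0.38, 0]
    - [0, 0, 0]
    - [0, 0, 0]
    - [0, 0, 0]
    - [0, 0, 0]
    - [0, 0, 0]
  rotation:
    - [0, 0, 0]
    - [0, 0, -0.015]
    - [0, 0, -0.015]
    - [0, 0, -0.0158]
    - [0, 0, 0]
    - [0, 0, 0]

```text
t: 10.93
eef_pos: [0.5879, 0.0764, 0.1294]
orientation: [-3.141, -0.001, 3.103]
contact_force: [0.6, -0.3, 0.8]
grip_width: 0.0724
```

```bash
python3 look.py 6 170 80 320 220;python3 go.py .589 .0763 .009 178
```

```text
t 10.98 pos [0.588  0.0764 0.1295] ypr [-1.7999e+02 -3.0000e-02  1.7778e+02] F [ 0.1 -0.6 -0.8] w 0.0729
travel total (units) [-0.044  0.     4.82 ] rot (turns) [-0.     -0.0001 -0.0006] min rows 5.0 1.0
```

View pics/side6.png

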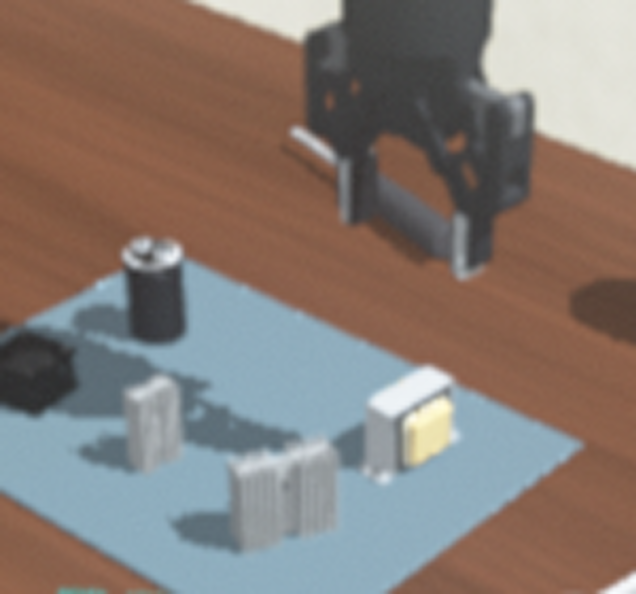

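Request:
arm_command:
  travel:
    - [-0.04, 0, 0.5]
    - [0, 0, 0.7]
    - [0, 0, 0.7]
    - [0, 0, 0.7]
    - [0, 0, 0.7]
    - [0, 0, 0.6]
    - [0, 0, 0.5]
    - [0, 0, 0.38]
    - [0, 0, 0]
    - [0, 0, 0]
    - [0, 0, 0]
  rotation:
    - [0, 0, 0]
    - [0, 0, 0]
    - [0, 0, 0]
    - [0, 0, 0]
    - [0, 0, 0]
    - [0, 0, 0]
    - [0, 0, 0]
    - [0, 0, 0]
    - [0, 0, 0]
    - [0, 0, 0]
    - [0, 0, 0]

```text
t: 11.9
eef_pos: [0.5896, 0.0765, 0.011]
orientation: [-3.142, 0.001, 3.106]
contact_force: [0.8, 0.2, 0.3]
grip_width: 0.0725
```

Request:
arm_command:
  travel:
    - [0, 0, 0]
    - [0, 0, 0]
    - [0, 0, 0]
    - [0, 0, 0]
    - [0, 0, 0]
    - [0, 0, 0]
    - [0, 0, 0]
    - [0, 0, 0]
  rotation:
    - [0, 0, 0]
    - [0, 0, 0]
    - [0, 0, 0]
    - [0, 0, 0]
    - [0, 0, 0]
    - [0, 0, 0]
    - [0, 0, 0]
    - [0, 0, 0]
  fingers: -1
  squeeze: 60

```text
t: 12.57
eef_pos: [0.5895, 0.0765, 0.011]
orientation: [-3.141, 0.001, 3.107]
contact_force: [-1.9, -1.4, 5.6]
grip_width: 0.0355
```

```bash
python3 look.py 7 170 80 320 220;python3 go.py .589 .0763 .12 178
```

```text
t 12.62 pos [0.5895 0.0765 0.011 ] ypr [-1.7999e+02  5.0000e-02  1.7799e+02] F [-1.3 -0.1  6.7] w 0.035
travel total (units) [ 0.016 -0.01  -4.359] rot (turns) [-0.      0.0001 -0.    ] min rows 5.0 1.0
```

View pics/side7.png

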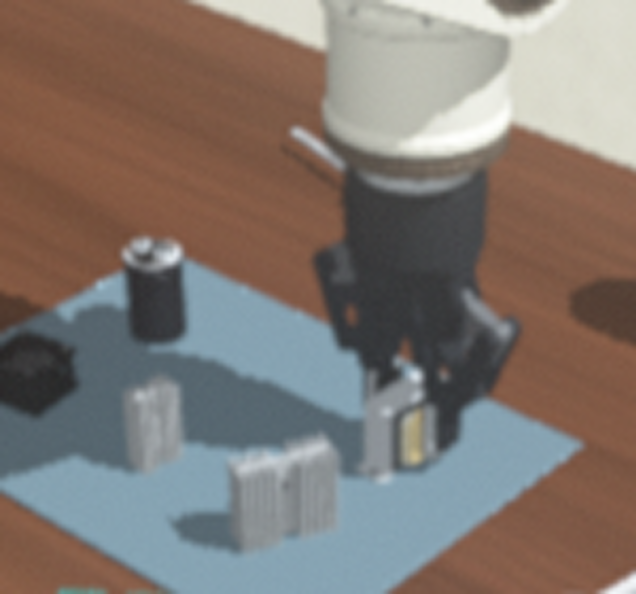

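Request:
arm_command:
  travel:
    - [0, 0, -0.2]
    - [0, 0, -0.5]
    - [0, 0, -0.7]
    - [0, 0, -0.7]
    - [0, 0, -0.7]
    - [0, 0, -0.7]
    - [0, 0, -0.6]
    - [0, 0, -0.4]
    - [0, 0, 0]
  rotation:
    - [0, 0, 0]
    - [0, 0, 0]
    - [0, 0, 0]
    - [0, 0, 0]
    - [0, 0, 0]
    - [0, 0, 0]
    - [0, 0, 0]
    - [0, 0, 0]
    - [0, 0, 0]

```text
t: 13.37
eef_pos: [0.5901, 0.0766, 0.1257]
orientation: [3.142, 0.004, 3.107]
contact_force: [0.0, 0.2, -2.0]
grip_width: 0.0349
```

```bash
python3 go.py .4605 -.223 .12 172.5
```

```text
t 13.37 pos [0.5901 0.0766 0.1257] ypr [180.     0.21 178.  ] F [ 0.   0.2 -2. ] w 0.0349
travel total (units) [  4.761 -12.157   0.21 ] rot (turns) [0.     0.0006 0.0153] min rows 13.0 1.0
```

Request:
arm_command:
  travel:
    - [0.16, -0.4, 0]
    - [0.24, -0.6, 0]
    - [0.28, -0.72, 0]
    - [0.28, -0.72, 0]
    - [0.28, -0.72, 0]
    - [0.28, -0.72, 0]
    - [0.28, -0.72, 0]
    - [0.28, -0.72, 0]
    - [0.28, -0.72, 0]
    - [0.28, -0.72, 0]
    - [0.28, -0.72, 0]
    - [0.28, -0.72, 0]
  rotation:
    - [0, 0, 0]
    - [0, 0, 0]
    - [0, 0, 0]
    - [0, 0, 0]
    - [0, 0, 0]
    - [0, 0, 0]
    - [0, 0, 0]
    - [0, 0, 0]
    - [0, 0, 0]
    - [0, 0, 0]
    - [0, 0, 0]
    - [0, 0, 0]

```text
t: 14.37
eef_pos: [0.5007, -0.1265, 0.1217]
orientation: [3.141, -0.002, 3.106]
contact_force: [0.7, 0.2, -2.1]
grip_width: 0.0352
```

Request:
arm_command:
  travel:
    - [0.28, -0.72, 0]
    - [0.28, -0.72, 0]
    - [0.28, -0.72, 0]
    - [0.28, -0.72, 0]
    - [0.24, -0.62, 0]
    - [0.2, -0.46, 0]
    - [0, 0, 0]
    - [0, 0, 0]
    - [0, 0, 0]
    - [0, 0, 0]
  rotation:
    - [0, 0, 0]
    - [0, 0, 0]
    - [0, 0, 0]
    - [0, 0, 0]
    - [0, 0, 0]
    - [0, 0, 0]
    - [0, 0, 0.0075]
    - [0, 0, 0.0078]
    - [0, 0, 0]
    - [0, 0, 0]

```text
t: 15.2
eef_pos: [0.4592, -0.223, 0.1223]
orientation: [3.141, -0.001, 3.012]
contact_force: [0.7, -0.2, -2.0]
grip_width: 0.035
```

```bash
python3 go.py .4605 -.223 .05 172.5
```

```text
t 15.2 pos [ 0.4592 -0.223   0.1223] ypr [ 1.7998e+02 -5.0000e-02  1.7257e+02] F [ 0.7 -0.2 -2. ] w 0.035
travel total (units) [-0.054  0.008  2.892] rot (turns) [ 0.     -0.0001  0.0002] min rows 3.0 1.0
```

Request:
arm_command:
  travel:
    - [-0.05, 0.01, 0.4]
    - [0, 0, 0.6]
    - [0, 0, 0.6]
    - [0, 0, 0.6]
    - [0, 0, 0.5]
    - [0, 0, 0.2]
    - [0, 0, 0]
    - [0, 0, 0]
  rotation:
    - [0, 0, 0]
    - [0, 0, 0]
    - [0, 0, 0]
    - [0, 0, 0]
    - [0, 0, 0]
    - [0, 0, 0]
    - [0, 0, 0]
    - [0, 0, 0]

```text
t: 15.87
eef_pos: [0.4609, -0.2229, 0.0503]
orientation: [3.142, -0.0, 3.011]
contact_force: [-0.8, -0.4, -1.7]
grip_width: 0.0348
```

```bash
python3 look.py 8 250 130 430 310;python3 go.py .4605 -.223 .016 172.5
```

```text
t 15.92 pos [ 0.4612 -0.2231  0.0508] ypr [-1.7998e+02  3.0000e-02  1.7252e+02] F [-1.3  0.  -2.8] w 0.0349
travel total (units) [2.800e-02 1.000e-03 1.391e+00] rot (turns) [-0.0001  0.0001  0.0001] min rows 2.0 1.0
```

View pics/side8.png

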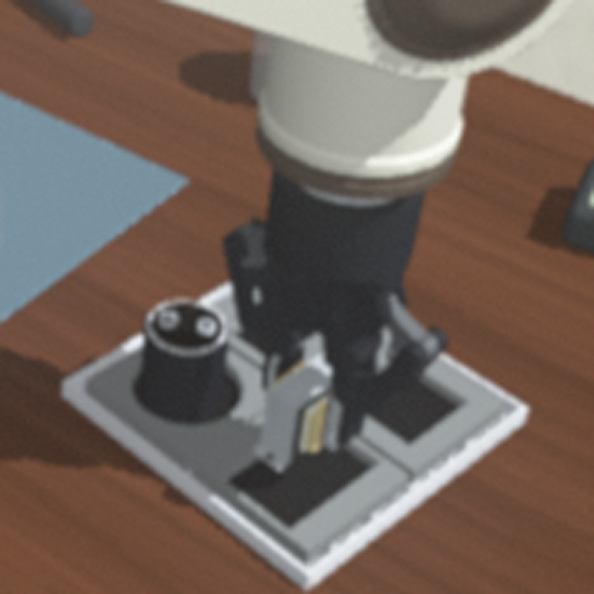

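Request:
arm_command:
  travel:
    - [0.02, 0, 0.4]
    - [0, 0, 0.4]
    - [0, 0, 0.3]
    - [0, 0, 0.2]
    - [0, 0, 0.06]
    - [0, 0, 0]
    - [0, 0, 0]
  rotation:
    - [0, 0, 0]
    - [0, 0, 0]
    - [0, 0, 0]
    - [0, 0, 0]
    - [0, 0, 0]
    - [0, 0, 0]
    - [0, 0, 0]

```text
t: 16.5
eef_pos: [0.4605, -0.223, 0.0164]
orientation: [-3.141, 0.0, 3.01]
contact_force: [0.1, -0.4, -2.4]
grip_width: 0.0353
```

Request:
arm_command:
  travel:
    - [0, 0, 0.03]
    - [0, 0, 0]
    - [0, 0, 0]
  rotation:
    - [0, 0, 0]
    - [0, 0, 0]
    - [0, 0, 0]

```text
t: 16.75
eef_pos: [0.4605, -0.2231, 0.0158]
orientation: [-3.141, 0.0, 3.01]
contact_force: [-0.1, 0.1, -2.8]
grip_width: 0.0348
```

Request:
arm_command:
  travel:
    - [0, 0, 0.03]
    - [0, 0, 0]
    - [0, 0, 0]
  rotation:
    - [0, 0, 0]
    - [0, 0, 0]
    - [0, 0, 0]

```text
t: 17.0
eef_pos: [0.4605, -0.223, 0.015]
orientation: [-3.141, 0.0, 3.01]
contact_force: [-0.2, 0.2, 0.9]
grip_width: 0.0351
```

Request:
arm_command:
  travel:
    - [0, 0, 0]
    - [0, 0, 0]
    - [0, 0, 0]
    - [0, 0, 0]
    - [0, 0, 0]
    - [0, 0, 0]
  rotation:
    - [0, 0, 0]
    - [0, 0, 0]
    - [0, 0, 0]
    - [0, 0, 0]
    - [0, 0, 0]
    - [0, 0, 0]
  fingers: 0.22

```text
t: 17.5
eef_pos: [0.4604, -0.223, 0.0148]
orientation: [-3.141, -0.0, 3.01]
contact_force: [0.9, -0.2, -0.8]
grip_width: 0.052
```

Request:
arm_command:
  travel:
    - [0, 0, -0.3]
    - [0, 0, -0.6]
    - [0, 0, -0.8]
    - [0, 0, -0.8]
    - [0, 0, -0.8]
    - [0, 0, -0.8]
    - [0, 0, -0.4]
    - [0, 0, 0]
  rotation:
    - [0, 0, 0]
    - [0, 0, 0]
    - [0, 0, 0]
    - [0, 0, 0]
    - [0, 0, 0]
    - [0, 0, 0]
    - [0, 0, 0]
    - [0, 0, 0]

```text
t: 18.17
eef_pos: [0.4612, -0.2235, 0.1297]
orientation: [-3.14, 0.003, 3.011]
contact_force: [0.1, 0.0, -0.1]
grip_width: 0.0523
```

```bash
python3 look.py 9 250 130 430 310;python3 go.py .4885 .078 .13 157.5
```

```text
t 18.22 pos [ 0.4607 -0.2232  0.128 ] ypr [-1.7995e+02  8.0000e-02  1.7249e+02] F [-0.8 -0.  -0.6] w 0.0524
travel total (units) [ 0.472 12.088 -0.092] rot (turns) [-0.0001  0.0003  0.0416] min rows 13.0 3.0
```

View pics/side9.png

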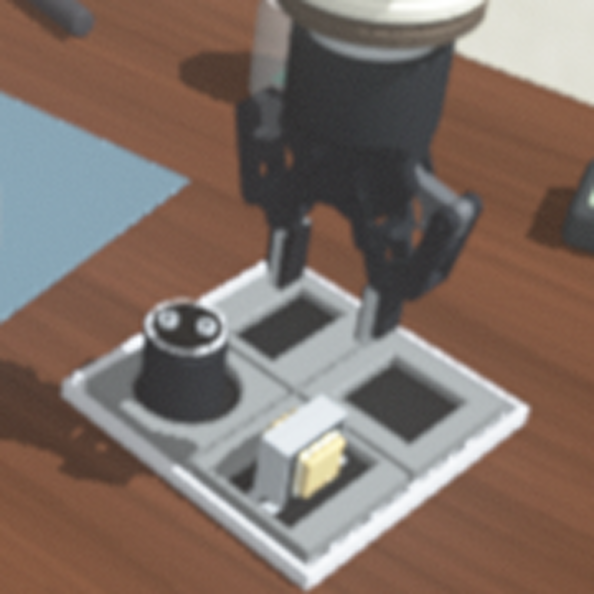

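Request:
arm_command:
  travel:
    - [0.03, 0.8, 0]
    - [0.03, 0.8, 0]
    - [0.03, 0.8, 0]
    - [0.03, 0.8, 0]
    - [0.03, 0.8, 0]
    - [0.03, 0.8, 0]
    - [0.03, 0.8, 0]
    - [0.03, 0.8, 0]
    - [0.03, 0.8, 0]
    - [0.03, 0.8, 0]
    - [0.03, 0.8, 0]
    - [0.03, 0.8, 0]
  rotation:
    - [0, 0, 0]
    - [0, 0, 0]
    - [0, 0, 0]
    - [0, 0, 0]
    - [0, 0, 0]
    - [0, 0, 0]
    - [0, 0, 0]
    - [0, 0, 0]
    - [0, 0, 0]
    - [0, 0, 0]
    - [0, 0, 0]
    - [0, 0, 0]

```text
t: 19.22
eef_pos: [0.4822, 0.0172, 0.1258]
orientation: [-3.141, -0.002, 3.01]
contact_force: [0.0, 0.0, -0.3]
grip_width: 0.0523
```

Request:
arm_command:
  travel:
    - [0.03, 0.8, 0]
    - [0.03, 0.8, 0]
    - [0.05, 0.55, 0]
    - [0, 0.34, 0]
    - [0, 0, 0]
    - [0, 0, 0]
    - [0, 0, 0]
    - [0, 0, 0]
    - [0, 0, 0]
  rotation:
    - [0, 0, 0]
    - [0, 0, 0]
    - [0, 0, 0]
    - [0, 0, 0]
    - [0, 0, 0.014]
    - [0, 0, 0.014]
    - [0, 0, 0.0136]
    - [0, 0, 0]
    - [0, 0, 0]

```text
t: 19.97
eef_pos: [0.488, 0.078, 0.1265]
orientation: [-3.141, -0.001, 2.752]
contact_force: [-1.0, -0.6, 0.5]
grip_width: 0.052
```

```bash
python3 look.py 10 170 100 300 220;python3 go.py .4885 .078 .018 157.5
```

```text
t 20.02 pos [0.4881 0.078  0.1267] ypr [-1.7997e+02 -5.0000e-02  1.5768e+02] F [-0.  -0.1 -0.5] w 0.0522
travel total (units) [-0.02   0.008  4.348] rot (turns) [-0.0001 -0.0001  0.0005] min rows 5.0 1.0
```

View pics/side10.png

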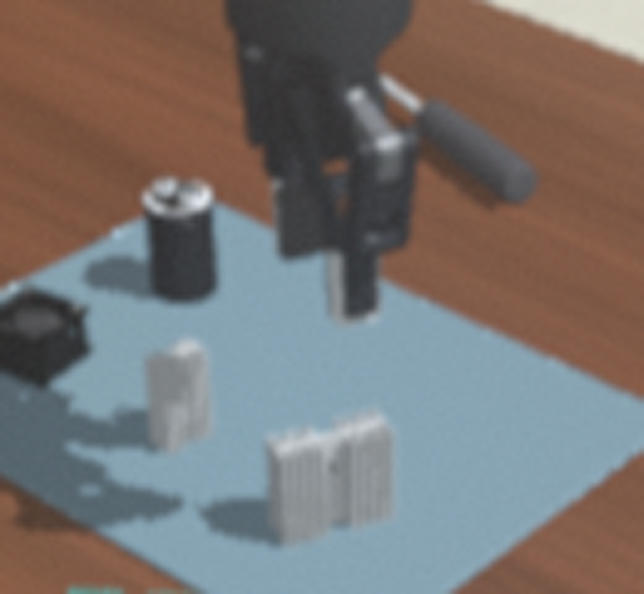

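Request:
arm_command:
  travel:
    - [-0.02, 0.01, 0.5]
    - [0, 0, 0.7]
    - [0, 0, 0.7]
    - [0, 0, 0.7]
    - [0, 0, 0.6]
    - [0, 0, 0.5]
    - [0, 0, 0.4]
    - [0, 0, 0.2]
    - [0, 0, 0]
    - [0, 0, 0]
    - [0, 0, 0]
  rotation:
    - [0, 0, 0]
    - [0, 0, 0]
    - [0, 0, 0]
    - [0, 0, 0]
    - [0, 0, 0]
    - [0, 0, 0]
    - [0, 0, 0]
    - [0, 0, 0]
    - [0, 0, 0]
    - [0, 0, 0]
    - [0, 0, 0]

```text
t: 20.93
eef_pos: [0.4893, 0.0783, 0.0205]
orientation: [3.141, 0.001, 2.749]
contact_force: [1.1, 0.6, 0.3]
grip_width: 0.0519
```

Request:
arm_command:
  travel:
    - [0, 0, 0]
    - [0, 0, 0]
    - [0, 0, 0]
    - [0, 0, 0]
    - [0, 0, 0]
    - [0, 0, 0]
    - [0, 0, 0]
    - [0, 0, 0]
  rotation:
    - [0, 0, 0]
    - [0, 0, 0]
    - [0, 0, 0]
    - [0, 0, 0]
    - [0, 0, 0]
    - [0, 0, 0]
    - [0, 0, 0]
    - [0, 0, 0]
  fingers: -1
  squeeze: 40

```text
t: 21.6
eef_pos: [0.4892, 0.0783, 0.0203]
orientation: [3.141, 0.001, 2.749]
contact_force: [-0.4, -0.1, 5.9]
grip_width: 0.0212
```

```bash
python3 look.py 11 170 100 300 220;python3 go.py .4885 .078 .13 157.5
```

```text
t 21.65 pos [0.4892 0.0783 0.0203] ypr [1.7999e+02 5.0000e-02 1.5751e+02] F [-0.6  0.6  6.7] w 0.0215
travel total (units) [ 0.016 -0.019 -4.387] rot (turns) [0.     0.0001 0.    ] min rows 5.0 1.0
```

View pics/side11.png

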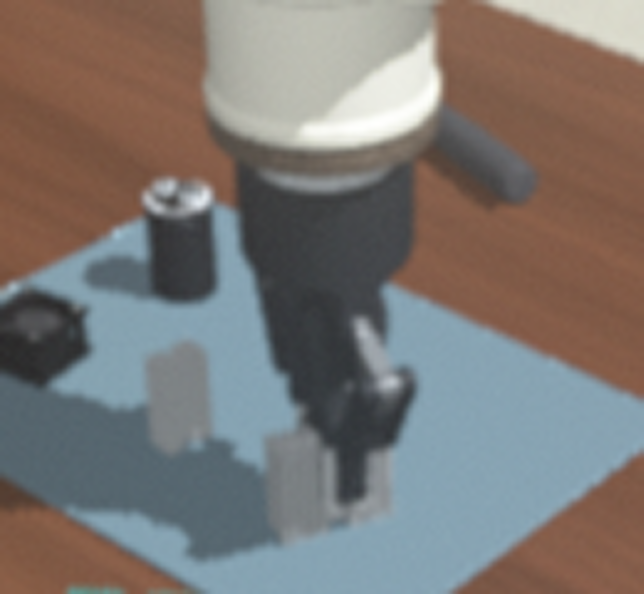

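Request:
arm_command:
  travel:
    - [0, 0, -0.2]
    - [0, 0, -0.5]
    - [0, 0, -0.7]
    - [0, 0, -0.7]
    - [0, 0, -0.7]
    - [0, 0, -0.7]
    - [0, 0, -0.6]
    - [0, 0, -0.4]
    - [0, 0, 0]
    - [0, 0, 0]
    - [0, 0, 0]
  rotation:
    - [0, 0, 0]
    - [0, 0, 0]
    - [0, 0, 0]
    - [0, 0, 0]
    - [0, 0, 0]
    - [0, 0, 0]
    - [0, 0, 0]
    - [0, 0, 0]
    - [0, 0, 0]
    - [0, 0, 0]
    - [0, 0, 0]

```text
t: 22.57
eef_pos: [0.4884, 0.0783, 0.1314]
orientation: [-3.141, -0.001, 2.749]
contact_force: [0.2, 0.1, -1.3]
grip_width: 0.0213
```

```bash
python3 look.py 12 200 120 280 190
python3 - <<'E'
from h import *
from plant import robot
s=robot.sense(); im=load("side",12); p=s['eef_pos']; print(p,s['orientation'])
yaw=s['orientation'][2]; ax=np.array([np.cos(yaw),np.sin(yaw)])
nrm=np.array([np.sin(yaw),-np.cos(yaw)])
if nrm[1]>0: nrm=-nrm
zb=p[2]-.0203+.003
for k in (-.027,0,.027):
    q=p[:2]+ax*k+nrm*.011
    for z in (zb,zb+.05): 
        u=proj(im,[*q,z]); print(k,round(z,3),u.round(1),((u-[200,120])*9.9*.86).round(0))
E
file pics/side12.png
```

```text
[0.48835107 0.07826902 0.13124178] [-3.14088598e+00 -1.44221340e-03  2.74903211e+00]
-0.027 0.114 [250.1 163.8] [426. 373.]
-0.027 0.164 [249.8 143.7] [424. 202.]
0 0.114 [238.6 166.8] [329. 398.]
0 0.164 [238.  146.5] [324. 226.]
0.027 0.114 [227.  169.8] [230. 424.]
0.027 0.164 [226.  149.4] [221. 250.]bash: file: command not found
```

View pics/side12.png

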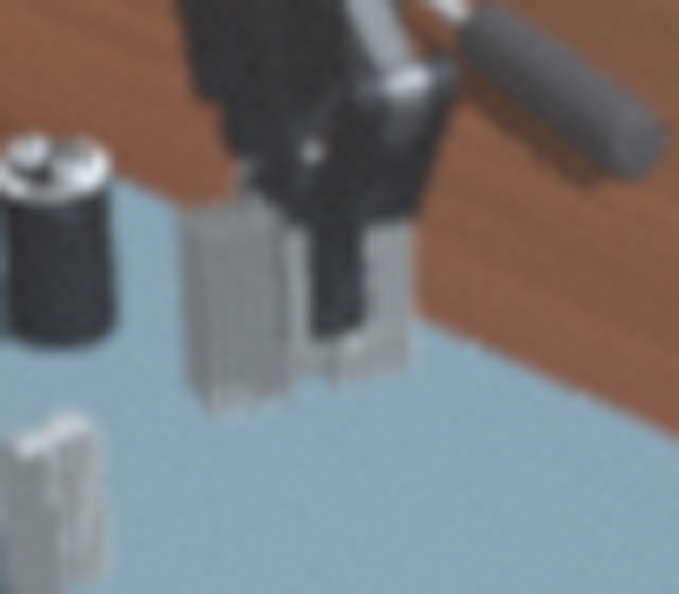

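```bash
python3 go.py .566 -.1443 .13 172.5
```

```text
t 22.62 pos [0.4884 0.0783 0.1312] ypr [-1.7996e+02 -8.0000e-02  1.5751e+02] F [-0.4 -0.3 -1.2] w 0.0215
travel total (units) [-6.276 -7.037  0.046] rot (turns) [-0.0001 -0.0002 -0.0416] min rows 8.0 3.0
```

Request:
arm_command:
  travel:
    - [-0.3, -0.34, 0]
    - [-0.5, -0.55, 0]
    - [-0.55, -0.62, 0]
    - [-0.55, -0.62, 0]
    - [-0.55, -0.62, 0]
    - [-0.55, -0.62, 0]
    - [-0.55, -0.62, 0]
    - [-0.55, -0.62, 0]
    - [-0.55, -0.62, 0]
    - [-0.55, -0.62, 0]
    - [-0.55, -0.62, 0]
    - [-0.52, -0.57, 0]
  rotation:
    - [0, 0, 0]
    - [0, 0, 0]
    - [0, 0, 0]
    - [0, 0, 0]
    - [0, 0, 0]
    - [0, 0, 0]
    - [0, 0, 0]
    - [0, 0, 0]
    - [0, 0, 0]
    - [0, 0, 0]
    - [0, 0, 0]
    - [0, 0, 0]

```text
t: 23.62
eef_pos: [0.5663, -0.1461, 0.1314]
orientation: [-3.141, -0.001, 2.749]
contact_force: [1.1, 1.3, -1.2]
grip_width: 0.0216
```

Request:
arm_command:
  travel:
    - [0, 0, 0]
    - [0, 0, 0]
    - [0, 0, 0]
    - [0, 0, 0.4]
    - [0, 0, 0.6]
    - [0, 0, 0.6]
    - [0, 0, 0.5]
    - [0, 0, 0.4]
    - [0, 0, 0]
    - [0, 0, 0]
    - [0, 0, 0]
  rotation:
    - [0, 0, -0.014]
    - [0, 0, -0.014]
    - [0, 0, -0.0136]
    - [0, 0, 0]
    - [0, 0, 0]
    - [0, 0, 0]
    - [0, 0, 0]
    - [0, 0, 0]
    - [0, 0, 0]
    - [0, 0, 0]
    - [0, 0, 0]

```text
t: 24.53
eef_pos: [0.5667, -0.1445, 0.0704]
orientation: [-3.141, 0.001, 3.01]
contact_force: [-0.2, -0.7, 0.0]
grip_width: 0.0216
```

```bash
python3 look.py 13 290 170 390 260;python3 go.py .566 -.1443 .06 172.5;python3 look.py 13 280 80 400 220 top
```

```text
t 24.58 pos [ 0.5668 -0.1445  0.0706] ypr [-1.7998e+02  7.0000e-02  1.7247e+02] F [ 0.7 -0.2 -0.1] w 0.0219
travel total (units) [0.031 0.003 0.424] rot (turns) [-0.0001  0.0002 -0.0001] min rows 1.0 1.0
```

View pics/side13.png

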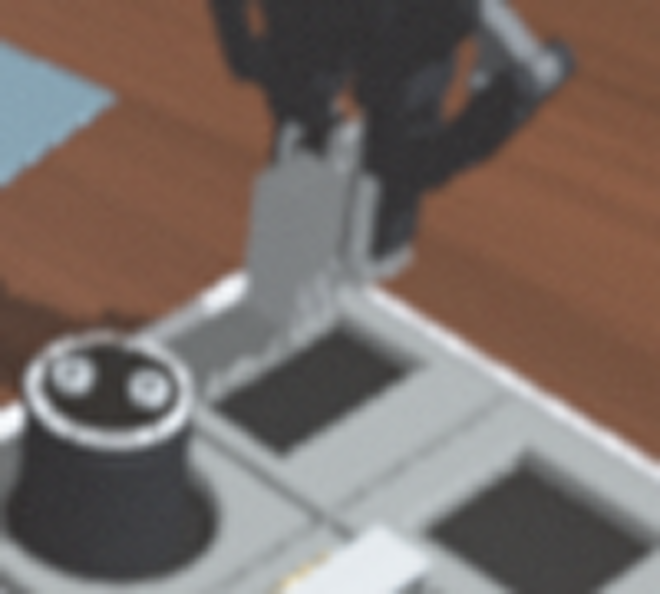

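View pics/top13.png

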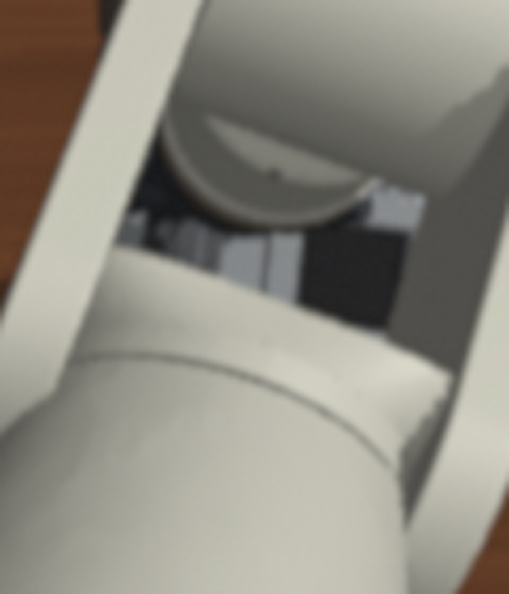

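Request:
arm_command:
  travel:
    - [0.03, 0, 0.4]
    - [0, 0, 0.4]
    - [0, 0, 0.4]
    - [0, 0, 0.2]
    - [0, 0, 0]
    - [0, 0, 0]
  rotation:
    - [0, 0, 0]
    - [0, 0, 0]
    - [0, 0, 0]
    - [0, 0, 0]
    - [0, 0, 0]
    - [0, 0, 0]

```text
t: 25.13
eef_pos: [0.5654, -0.1441, 0.0343]
orientation: [3.141, -0.001, 3.01]
contact_force: [-0.6, 0.5, -0.8]
grip_width: 0.0217
```

```bash
python3 look.py 14 290 170 390 260;python3 go.py .566 -.1443 .025 172.5
```

```text
t 25.18 pos [ 0.5657 -0.1442  0.0349] ypr [-180.     -0.    172.49] F [-0.3 -0.7 -0.4] w 0.0214
travel total (units) [-0.013 -0.001  0.394] rot (turns) [-0. -0. -0.] min rows 1.0 1.0
```

View pics/side14.png

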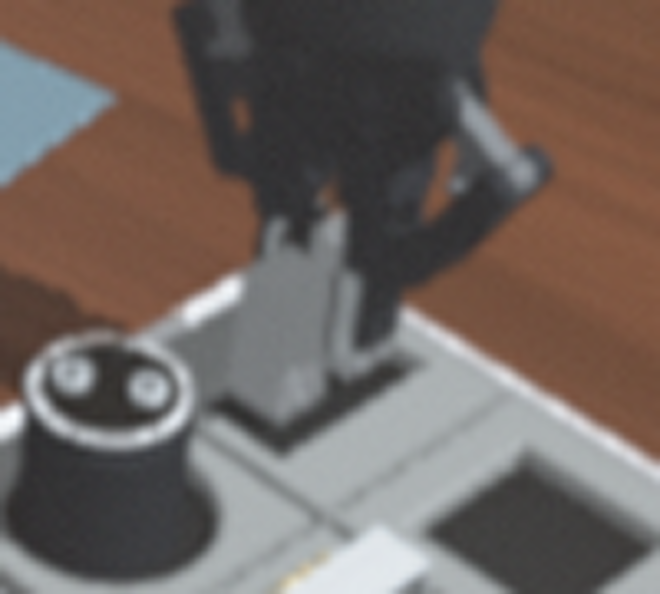

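Request:
arm_command:
  travel:
    - [0, 0, 0.2]
    - [0, 0, 0.15]
    - [0, 0, 0]
    - [0, 0, 0]
    - [0, 0, 0]
  rotation:
    - [0, 0, 0]
    - [0, 0, 0]
    - [0, 0, 0]
    - [0, 0, 0]
    - [0, 0, 0]

```text
t: 25.6
eef_pos: [0.5656, -0.1442, 0.0261]
orientation: [-3.141, 0.0, 3.01]
contact_force: [0.5, -0.0, -0.2]
grip_width: 0.0216
```

Request:
arm_command:
  travel:
    - [0, 0, 0.03]
    - [0, 0, 0.02]
    - [0, 0, 0]
    - [0, 0, 0]
  rotation:
    - [0, 0, 0]
    - [0, 0, 0]
    - [0, 0, 0]
    - [0, 0, 0]

```text
t: 25.93
eef_pos: [0.5656, -0.1442, 0.0248]
orientation: [-3.141, -0.0, 3.01]
contact_force: [1.3, -0.0, -0.8]
grip_width: 0.0214
```

Request:
arm_command:
  travel:
    - [0, 0, 0.02]
    - [0, 0, 0.01]
    - [0, 0, 0]
    - [0, 0, 0]
  rotation:
    - [0, 0, 0]
    - [0, 0, 0]
    - [0, 0, 0]
    - [0, 0, 0]

```text
t: 26.27
eef_pos: [0.5656, -0.1442, 0.0244]
orientation: [-3.141, 0.0, 3.01]
contact_force: [-1.8, 1.3, 6.2]
grip_width: 0.0217
```

Request:
arm_command:
  travel:
    - [0, 0, 0]
    - [0, 0, 0]
    - [0, 0, 0]
    - [0, 0, 0]
    - [0, 0, 0]
    - [0, 0, 0]
  rotation:
    - [0, 0, 0]
    - [0, 0, 0]
    - [0, 0, 0]
    - [0, 0, 0]
    - [0, 0, 0]
    - [0, 0, 0]
  fingers: 0.1

```text
t: 26.77
eef_pos: [0.5656, -0.1442, 0.024]
orientation: [-3.142, -0.0, 3.01]
contact_force: [-0.4, 0.1, -0.1]
grip_width: 0.0473
```

Request:
arm_command:
  travel:
    - [0, 0, -0.3]
    - [0, 0, -0.6]
    - [0, 0, -0.8]
    - [0, 0, -0.8]
    - [0, 0, -0.8]
    - [0, 0, -0.8]
    - [0, 0, -0.4]
    - [0, 0, 0]
  rotation:
    - [0, 0, 0]
    - [0, 0, 0]
    - [0, 0, 0]
    - [0, 0, 0]
    - [0, 0, 0]
    - [0, 0, 0]
    - [0, 0, 0]
    - [0, 0, 0]

```text
t: 27.43
eef_pos: [0.5665, -0.1445, 0.1392]
orientation: [-3.141, 0.004, 3.01]
contact_force: [0.4, -0.4, 0.6]
grip_width: 0.0468
```

```bash
python3 look.py 15 250 130 430 310;python3 go.py .484 .2845 .13 190
```

```text
t 27.48 pos [ 0.5659 -0.1443  0.1373] ypr [-1.7997e+02  9.0000e-02  1.7248e+02] F [-0.3  0.1 -1.1] w 0.0467
travel total (units) [ 5.493 16.578  0.275] rot (turns) [-0.0001  0.0002 -0.0487] min rows 17.0 3.0
```

View pics/side15.png

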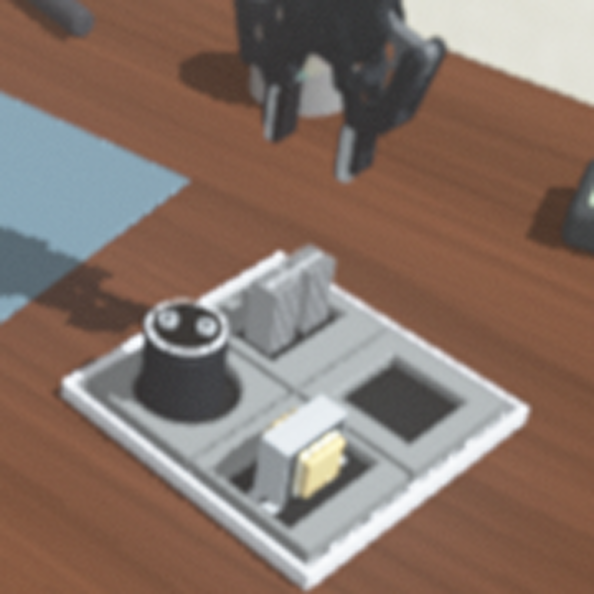

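Request:
arm_command:
  travel:
    - [0.27, 0.83, 0]
    - [0.27, 0.83, 0]
    - [0.27, 0.83, 0]
    - [0.27, 0.83, 0]
    - [0.27, 0.83, 0]
    - [0.27, 0.83, 0]
    - [0.27, 0.83, 0]
    - [0.27, 0.83, 0]
    - [0.27, 0.83, 0]
    - [0.27, 0.83, 0]
    - [0.27, 0.83, 0]
    - [0.27, 0.83, 0]
  rotation:
    - [0, 0, 0]
    - [0, 0, 0]
    - [0, 0, 0]
    - [0, 0, 0]
    - [0, 0, 0]
    - [0, 0, 0]
    - [0, 0, 0]
    - [0, 0, 0]
    - [0, 0, 0]
    - [0, 0, 0]
    - [0, 0, 0]
    - [0, 0, 0]
  fingers: 0.5

```text
t: 28.48
eef_pos: [0.5169, 0.1142, 0.135]
orientation: [-3.141, -0.002, 3.01]
contact_force: [0.7, 0.7, 0.7]
grip_width: 0.064
```

Request:
arm_command:
  travel:
    - [0.28, 0.83, 0]
    - [0.28, 0.83, 0]
    - [0.28, 0.83, 0]
    - [0.28, 0.83, 0]
    - [0.28, 0.83, 0]
    - [0.28, 0.83, 0]
    - [0.3, 0.83, 0]
    - [0.27, 0.79, 0]
    - [0, 0, 0]
    - [0, 0, 0]
    - [0, 0, 0]
    - [0, 0, 0]
  rotation:
    - [0, 0, 0]
    - [0, 0, 0]
    - [0, 0, 0]
    - [0, 0, 0]
    - [0, 0, 0]
    - [0, 0, 0]
    - [0, 0, 0]
    - [0, 0, 0]
    - [0, 0, -0.016]
    - [0, 0, -0.016]
    - [0, 0, -0.0166]
    - [0, 0, 0]

```text
t: 29.48
eef_pos: [0.483, 0.2841, 0.1349]
orientation: [-3.141, -0.002, -2.962]
contact_force: [-0.3, 0.6, 0.1]
grip_width: 0.064
```

```bash
python3 go.py .484 .2845 .06 190
```

```text
t 29.48 pos [0.483  0.2841 0.1349] ypr [-1.7997e+02 -1.3000e-01 -1.6969e+02] F [-0.3  0.6  0.1] w 0.064
travel total (units) [-0.047  0.009  2.997] rot (turns) [-0.0001 -0.0004  0.0009] min rows 3.0 1.0
```

Request:
arm_command:
  travel:
    - [-0.04, 0.01, 0.5]
    - [0, 0, 0.7]
    - [0, 0, 0.7]
    - [0, 0, 0.6]
    - [0, 0, 0.4]
    - [0, 0, 0]
    - [0, 0, 0]
  rotation:
    - [0, 0, 0.0009]
    - [0, 0, 0]
    - [0, 0, 0]
    - [0, 0, 0]
    - [0, 0, 0]
    - [0, 0, 0]
    - [0, 0, 0]

```text
t: 30.07
eef_pos: [0.4844, 0.2844, 0.0634]
orientation: [-3.141, -0.001, -2.975]
contact_force: [0.5, 0.9, 0.4]
grip_width: 0.0642
```

```bash
python3 look.py 16 130 90 260 210;python3 go.py .484 .2845 .008 190
```

```text
t 30.12 pos [0.4848 0.2846 0.0642] ypr [-180.      0.   -170.42] F [-0.5 -0.4  0.4] w 0.064
travel total (units) [3.10e-02 1.00e-03 2.25e+00] rot (turns) [-0.      0.     -0.0012] min rows 3.0 1.0
```

View pics/side16.png

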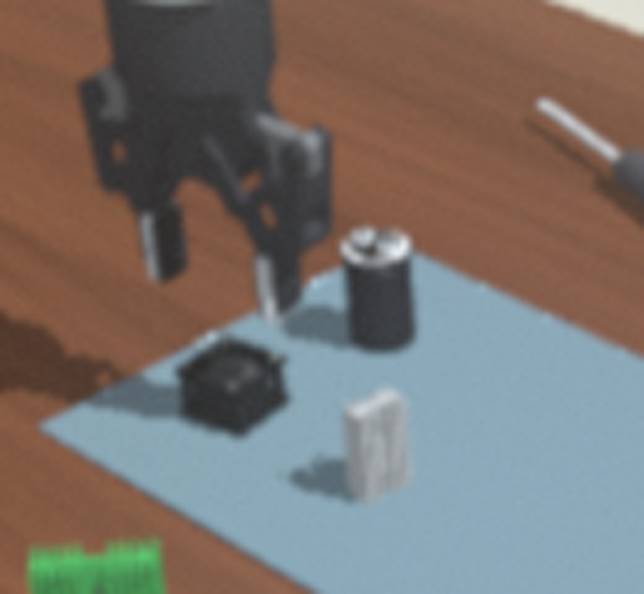

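Request:
arm_command:
  travel:
    - [0.03, 0, 0.5]
    - [0, 0, 0.6]
    - [0, 0, 0.6]
    - [0, 0, 0.4]
    - [0, 0, 0.13]
    - [0, 0, 0]
    - [0, 0, 0]
    - [0, 0, 0]
  rotation:
    - [0, 0, -0.001]
    - [0, 0, 0]
    - [0, 0, 0]
    - [0, 0, 0]
    - [0, 0, 0]
    - [0, 0, 0]
    - [0, 0, 0]
    - [0, 0, 0]

```text
t: 30.78
eef_pos: [0.4844, 0.2847, 0.0093]
orientation: [3.141, 0.001, -2.967]
contact_force: [-0.1, -0.3, 1.0]
grip_width: 0.0638
```

Request:
arm_command:
  travel:
    - [0, 0, 0]
    - [0, 0, 0]
    - [0, 0, 0]
    - [0, 0, 0]
    - [0, 0, 0]
    - [0, 0, 0]
    - [0, 0, 0]
    - [0, 0, 0]
  rotation:
    - [0, 0, 0]
    - [0, 0, 0]
    - [0, 0, 0]
    - [0, 0, 0]
    - [0, 0, 0]
    - [0, 0, 0]
    - [0, 0, 0]
    - [0, 0, 0]
  fingers: -1
  squeeze: 30

```text
t: 31.45
eef_pos: [0.4842, 0.2846, 0.0089]
orientation: [3.141, 0.001, -2.967]
contact_force: [-1.6, 0.1, 7.1]
grip_width: 0.0394
```

```bash
python3 look.py 17 130 90 260 210;python3 go.py .484 .2845 .13 190
```

```text
t 31.5 pos [0.4842 0.2846 0.0089] ypr [ 1.7999e+02  5.0000e-02 -1.6999e+02] F [-0.5 -0.1  6.2] w 0.0395
travel total (units) [ 4.000e-03 -2.000e-03 -4.843e+00] rot (turns) [0.     0.0001 0.    ] min rows 5.0 1.0
```

View pics/side17.png

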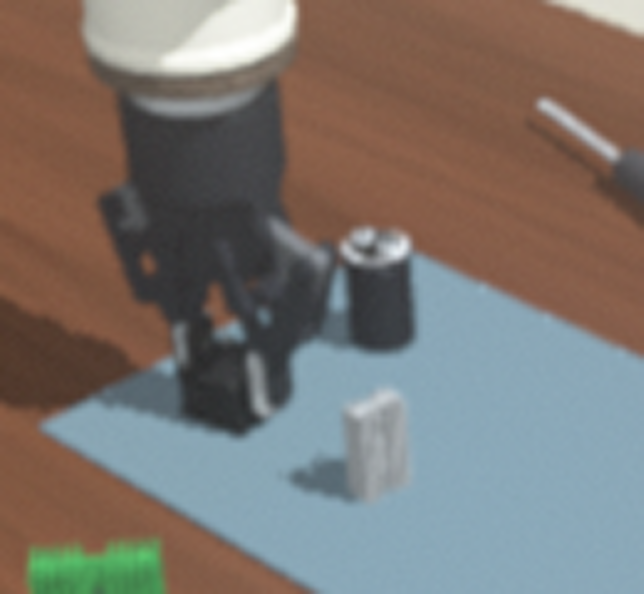

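Request:
arm_command:
  travel:
    - [0, 0, -0.2]
    - [0, 0, -0.5]
    - [0, 0, -0.7]
    - [0, 0, -0.7]
    - [0, 0, -0.7]
    - [0, 0, -0.7]
    - [0, 0, -0.7]
    - [0, 0, -0.5]
    - [0, 0, -0.2]
    - [0, 0, 0]
  rotation:
    - [0, 0, 0]
    - [0, 0, 0]
    - [0, 0, 0]
    - [0, 0, 0]
    - [0, 0, 0]
    - [0, 0, 0]
    - [0, 0, 0]
    - [0, 0, 0]
    - [0, 0, 0]
    - [0, 0, 0]

```text
t: 32.33
eef_pos: [0.4843, 0.2847, 0.1322]
orientation: [3.141, 0.002, -2.967]
contact_force: [-0.2, 0.1, -1.8]
grip_width: 0.0393
```

```bash
python3 look.py 18 130 90 260 210;python3 go.py .5515 -.235 .13 172.5
```

```text
t 32.38 pos [0.4839 0.2845 0.131 ] ypr [ 1.8000e+02  2.0000e-02 -1.6998e+02] F [ 0.7 -0.1 -1.3] w 0.0393
travel total (units) [  0.952 -20.934   0.038] rot (turns) [0.     0.0001 0.0487] min rows 21.0 3.0
```

View pics/side18.png

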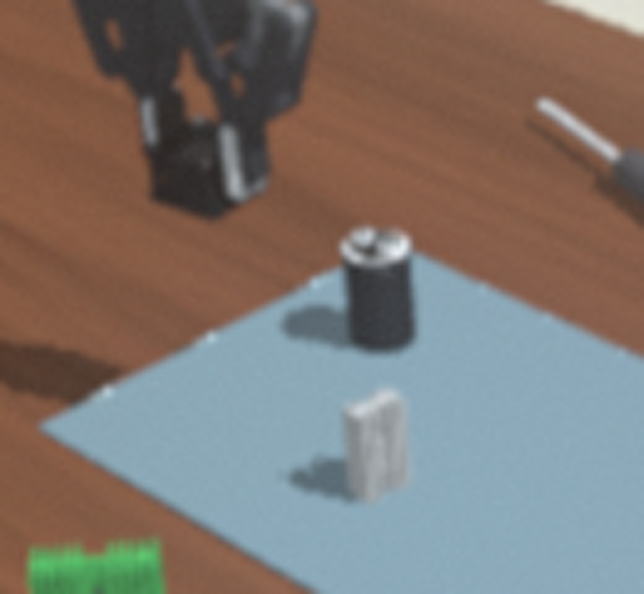

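Request:
arm_command:
  travel:
    - [0.02, -0.4, 0]
    - [0.03, -0.6, 0]
    - [0.036, -0.8, 0]
    - [0.036, -0.8, 0]
    - [0.036, -0.8, 0]
    - [0.036, -0.8, 0]
    - [0.036, -0.8, 0]
    - [0.036, -0.8, 0]
    - [0.036, -0.8, 0]
    - [0.036, -0.8, 0]
    - [0.036, -0.8, 0]
    - [0.036, -0.8, 0]
  rotation:
    - [0, 0, 0]
    - [0, 0, 0]
    - [0, 0, 0]
    - [0, 0, 0]
    - [0, 0, 0]
    - [0, 0, 0]
    - [0, 0, 0]
    - [0, 0, 0]
    - [0, 0, 0]
    - [0, 0, 0]
    - [0, 0, 0]
    - [0, 0, 0]

```text
t: 33.38
eef_pos: [0.5123, 0.0596, 0.1297]
orientation: [3.141, -0.002, -2.967]
contact_force: [0.0, 0.2, -0.3]
grip_width: 0.0394
```

Request:
arm_command:
  travel:
    - [0.036, -0.8, 0]
    - [0.036, -0.8, 0]
    - [0.036, -0.8, 0]
    - [0.036, -0.8, 0]
    - [0.036, -0.8, 0]
    - [0.036, -0.8, 0]
    - [0.036, -0.8, 0]
    - [0.036, -0.8, 0]
    - [0.036, -0.8, 0]
    - [0.036, -0.8, 0]
    - [0.036, -0.8, 0]
    - [0.036, -0.8, 0]
  rotation:
    - [0, 0, 0]
    - [0, 0, 0]
    - [0, 0, 0]
    - [0, 0, 0]
    - [0, 0, 0]
    - [0, 0, 0]
    - [0, 0, 0]
    - [0, 0, 0]
    - [0, 0, 0]
    - [0, 0, 0]
    - [0, 0, 0]
    - [0, 0, 0]

```text
t: 34.38
eef_pos: [0.5432, -0.1784, 0.1296]
orientation: [3.141, -0.002, -2.967]
contact_force: [-0.0, -0.6, -0.7]
grip_width: 0.0395
```

Request:
arm_command:
  travel:
    - [0.036, -0.8, 0]
    - [0.036, -0.6, 0]
    - [0.036, -0.5, 0]
    - [0, -0.43, 0]
    - [0, 0, 0]
    - [0, 0, 0]
    - [0, 0, 0]
    - [0, 0, 0]
    - [0, 0, 0]
  rotation:
    - [0, 0, 0]
    - [0, 0, 0]
    - [0, 0, 0]
    - [0, 0, 0]
    - [0, 0, 0.016]
    - [0, 0, 0.016]
    - [0, 0, 0.0167]
    - [0, 0, 0]
    - [0, 0, 0]

```text
t: 35.13
eef_pos: [0.5515, -0.2348, 0.1306]
orientation: [3.142, -0.0, 3.014]
contact_force: [-0.4, 0.4, -1.0]
grip_width: 0.0391
```

```bash
python3 look.py 19 280 130 430 270;python3 go.py .5515 -.235 .05 172.5
```

```text
t 35.18 pos [ 0.5515 -0.2348  0.1307] ypr [ 1.8000e+02 -1.0000e-02  1.7272e+02] F [-0.5  0.4 -1.7] w 0.0395
travel total (units) [-2.000e-03 -9.000e-03  3.229e+00] rot (turns) [ 0.     -0.      0.0006] min rows 4.0 1.0
```

View pics/side19.png

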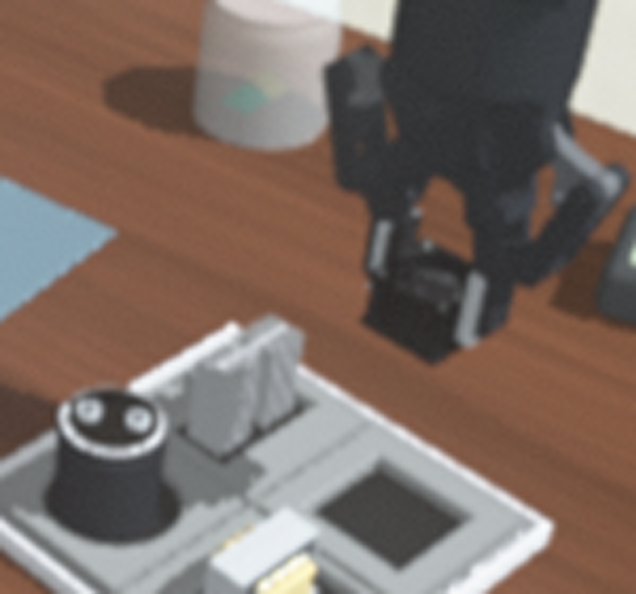

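Request:
arm_command:
  travel:
    - [0, 0, 0.5]
    - [0, 0, 0.7]
    - [0, 0, 0.7]
    - [0, 0, 0.7]
    - [0, 0, 0.6]
    - [0, 0, 0.5]
    - [0, 0, 0.35]
    - [0, 0, 0.2]
    - [0, 0, 0]
    - [0, 0, 0]
  rotation:
    - [0, 0, 0.0006]
    - [0, 0, 0]
    - [0, 0, 0]
    - [0, 0, 0]
    - [0, 0, 0]
    - [0, 0, 0]
    - [0, 0, 0]
    - [0, 0, 0]
    - [0, 0, 0]
    - [0, 0, 0]

```text
t: 36.02
eef_pos: [0.5517, -0.235, 0.0249]
orientation: [-3.141, 0.0, 3.007]
contact_force: [0.4, 0.5, 0.6]
grip_width: 0.0394
```

```bash
python3 look.py 20 280 130 430 270;python3 go.py .5515 -.235 .014 172.5
```

```text
t 36.07 pos [ 0.5519 -0.2351  0.0253] ypr [-1.7997e+02  5.0000e-02  1.7229e+02] F [ 0.5 -0.9 -0.5] w 0.0396
travel total (units) [0.015 0.003 0.451] rot (turns) [-0.0001  0.0001 -0.0006] min rows 1.0 1.0
```

View pics/side20.png

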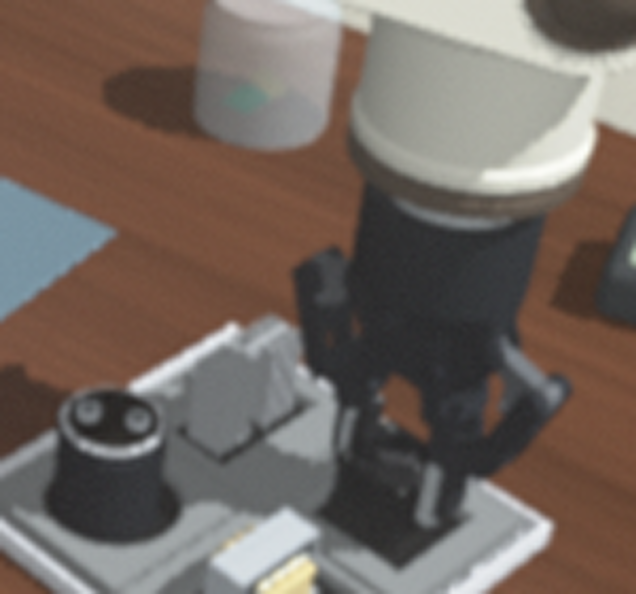

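Request:
arm_command:
  travel:
    - [0.01, 0, 0.2]
    - [0, 0, 0.15]
    - [0, 0, 0.07]
    - [0, 0, 0]
    - [0, 0, 0]
    - [0, 0, 0]
  rotation:
    - [0, 0, 0]
    - [0, 0, 0]
    - [0, 0, 0]
    - [0, 0, 0]
    - [0, 0, 0]
    - [0, 0, 0]

```text
t: 36.57
eef_pos: [0.5513, -0.2349, 0.0142]
orientation: [-3.141, 0.0, 3.007]
contact_force: [0.8, -0.0, -1.2]
grip_width: 0.0392
```

Request:
arm_command:
  travel:
    - [0, 0, 0.03]
    - [0, 0, 0]
    - [0, 0, 0]
  rotation:
    - [0, 0, 0]
    - [0, 0, 0]
    - [0, 0, 0]

```text
t: 36.82
eef_pos: [0.5513, -0.2349, 0.0134]
orientation: [-3.141, 0.0, 3.007]
contact_force: [0.3, -0.5, -1.1]
grip_width: 0.0393
```

Request:
arm_command:
  travel:
    - [0, 0, 0.025]
    - [0, 0, 0]
    - [0, 0, 0]
  rotation:
    - [0, 0, 0]
    - [0, 0, 0]
    - [0, 0, 0]

```text
t: 37.07
eef_pos: [0.5513, -0.2349, 0.013]
orientation: [-3.141, 0.0, 3.007]
contact_force: [-1.5, 1.0, 4.7]
grip_width: 0.0396
```

Contact on the floor; release to about 55 mm and rise.

Request:
arm_command:
  travel:
    - [0, 0, 0]
    - [0, 0, 0]
    - [0, 0, 0]
    - [0, 0, 0]
    - [0, 0, 0]
    - [0, 0, 0]
  rotation:
    - [0, 0, 0]
    - [0, 0, 0]
    - [0, 0, 0]
    - [0, 0, 0]
    - [0, 0, 0]
    - [0, 0, 0]
  fingers: 0.3

```text
t: 37.57
eef_pos: [0.5512, -0.2348, 0.0126]
orientation: [-3.142, -0.0, 3.007]
contact_force: [-0.4, 0.1, 0.3]
grip_width: 0.0558
```

Request:
arm_command:
  travel:
    - [0, 0, -0.3]
    - [0, 0, -0.6]
    - [0, 0, -0.8]
    - [0, 0, -0.8]
    - [0, 0, -0.8]
    - [0, 0, -0.8]
    - [0, 0, -0.8]
    - [0, 0, -0.8]
    - [0, 0, -0.4]
    - [0, 0, 0]
  rotation:
    - [0, 0, 0]
    - [0, 0, 0]
    - [0, 0, 0]
    - [0, 0, 0]
    - [0, 0, 0]
    - [0, 0, 0]
    - [0, 0, 0]
    - [0, 0, 0]
    - [0, 0, 0]
    - [0, 0, 0]

```text
t: 38.4
eef_pos: [0.552, -0.2353, 0.1679]
orientation: [-3.14, 0.004, 3.007]
contact_force: [-0.4, 0.3, -0.7]
grip_width: 0.0556
```

Request:
arm_command:
  travel:
    - [0.4, 0.8, 0]
    - [0.4, 0.8, 0]
    - [0.4, 0.8, 0]
    - [0.4, 0.8, 0]
    - [0.4, 0.8, 0]
    - [0.4, 0.8, 0]
    - [0.4, 0.8, 0]
    - [0.4, 0.8, 0]
    - [0.4, 0.8, 0]
    - [0.4, 0.8, 0]
    - [0.4, 0.8, 0]
    - [0.4, 0.8, 0]
  rotation:
    - [0, 0, 0]
    - [0, 0, 0]
    - [0, 0, 0]
    - [0, 0, 0]
    - [0, 0, 0]
    - [0, 0, 0]
    - [0, 0, 0]
    - [0, 0, 0]
    - [0, 0, 0]
    - [0, 0, 0]
    - [0, 0, 0]
    - [0, 0, 0]

```text
t: 39.4
eef_pos: [0.4637, 0.0201, 0.164]
orientation: [-3.142, -0.001, 3.006]
contact_force: [0.7, 0.2, 0.5]
grip_width: 0.0552
```

Request:
arm_command:
  travel:
    - [0.2, 0.8, -0.2]
    - [0.2, 0.8, -0.2]
    - [0.2, 0.8, -0.2]
    - [0.2, 0.8, -0.2]
    - [0.2, 0.8, -0.2]
    - [0.2, 0.8, -0.2]
    - [0.2, 0.8, -0.2]
    - [0.2, 0.8, -0.2]
    - [0.2, 0.8, -0.2]
    - [0.2, 0.8, -0.2]
    - [0.2, 0.8, -0.2]
    - [0, 0, 0]
  rotation:
    - [0, 0, 0]
    - [0, 0, 0]
    - [0, 0, 0]
    - [0, 0, 0]
    - [0, 0, 0]
    - [0, 0, 0]
    - [0, 0, 0]
    - [0, 0, 0]
    - [0, 0, 0]
    - [0, 0, 0]
    - [0, 0, 0]
    - [0, 0, 0]

```text
t: 40.4
eef_pos: [0.4391, 0.2471, 0.2198]
orientation: [3.141, -0.001, 3.009]
contact_force: [0.5, 0.4, 0.4]
grip_width: 0.0556
```

```bash
python3 look.py 21 250 150 430 310;python3 look.py 21 280 95 400 220 top; python3 -c "
from h import *
cv2.imwrite('pics/full21.png',load('top',21)['pixels'][:,:,::-1])"
```

```text
(no output)
```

View pics/side21.png

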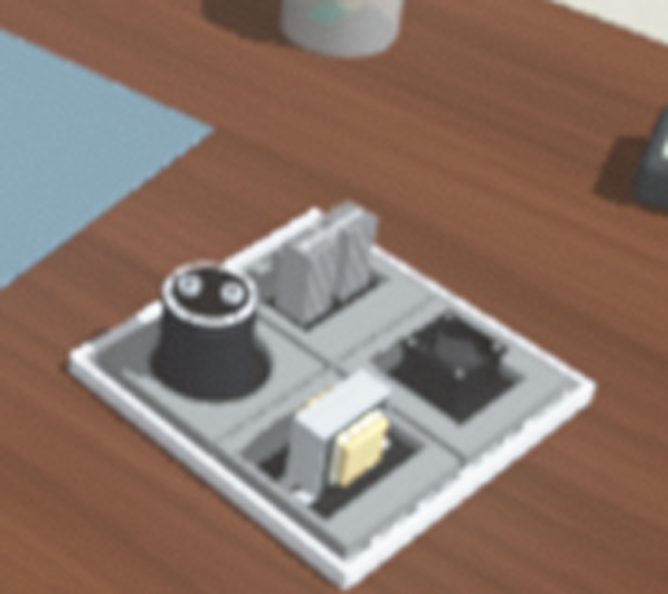

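View pics/top21.png

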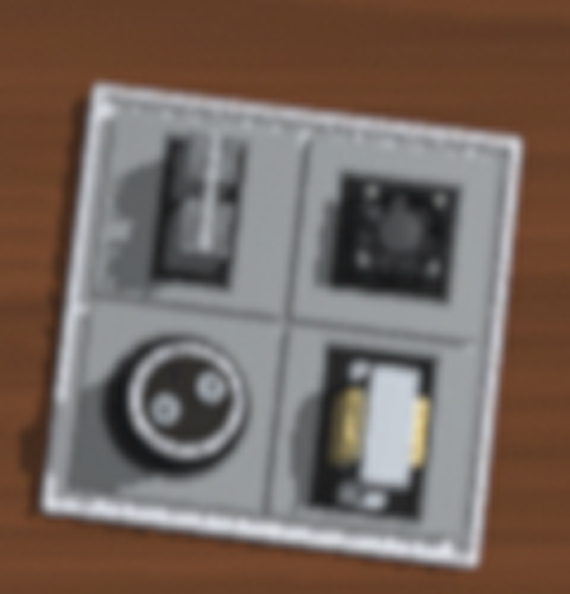

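View pics/full21.png

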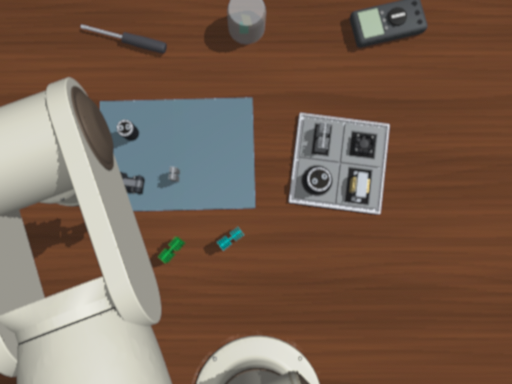

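```bash
python3 -c "
from plant import robot
print(robot.sense()['t'],robot.job_done())"
```

```text
the job is handed in; nothing more can be done
40.5 None
```

I kitted the capacitor, transformer, heatsink and fan in that order, lowered each until the force reading showed it on the nest floor, then released it. The job was handed in at 40.5 s.

- **Final pictures:** both views after the arm had moved clear show all four parts inside their own nests. They look upright, and the fan is lying flat. The slim capacitor and small heatsink are still standing on the mat, and I saw nothing fallen.
- **Forces:** readings during contact stayed below about 8 N. They were taken only at the end of each move, so I did not see peaks in between.
- **Disagreement between the cameras:** the side view was off from the top view by about 1 px (2 mm), well inside the 8 mm of clearance around each part.
- **Heatsink grip:** it was gripped about 2.5 mm off centre along its length. I allowed for that when placing it.
- **Not measured:** I judged flatness in the nests from the contact height and the pictures, not by a separate tilt measurement.

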